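# Pack the lunch box, close it and add the fork

## Robot

A 7-joint arm with a two-finger parallel gripper is mounted at the origin on a cart in front of the work surface, level with it; the furniture and walls round the work are solid. World frame = base frame: x ahead of the robot, y to its left, z up, the work surface at z = 0. Lengths are in m, angles in degrees, forces in N, time in s.
With the tool pointing down it reaches from about 0.425 to 0.875 m from the base axis. Payload 4.7 kg.
Tool frame: the origin (TCP) lies midway between the tips of the shut fingers; the grasp point (between the pads) lies 19 mm behind it (env.grip_point_offset is the distance from the TCP to the grasp point, in m); z points along the fingers, y is the line along which they close (so a half turn about z gives the same grasp; the last joint's range is limited). The gripper opens to 87 mm and grips with 3 to 60 N. Pads are 19 mm wide; open, the fingers measure 117 mm over their backs; the gripper's body (75 mm by 190 mm) begins 51 mm behind the grasp point.
Start: joints at [74.719, 18.392, -4.016, 83.108, 1.295, 78.541, -3.26], TCP at [0.18, -0.625, 0.223] pointing down, gripper open.
Joint ranges: [-163.93, 163.93], [-17.29, 119.83], [-79.2, 71.16], [3.27, 140.29], [-89.18, 269.18], [5.43, 117.66], [-154.24, 154.24]. Speed limits (degrees/s): [147.25, 147.25, 180, 180, 180, 180, 180].

## Interface

Orientations are given as [roll, pitch, yaw] about the fixed x, y, z axes, in that order (R = Rz(yaw) Ry(pitch) Rx(roll)).
In Python, from cell import env gives the robot as it stands.
- The arm moves only by the shell command python3 -m jog 'ROWS' [FORCE]. ROWS is JSON, a list of rows, each a list of 7 numbers: the shift along the tool's x, y, z in m, then the turn, a rotation vector about the tool's x, y, z in rad, then the finger opening in m, from 0 to 0.087. A call has 1 to 12 rows; each row shifts and turns the commanded pose from where the row before left it, along the tool's axes as they then stand; what a row does not reach is not made up. A row lasts 1/12 s, in which the tool goes at most 41.7 mm and 7.16 degrees, less where a joint would pass 70% of its speed; a pose out of reach is approached as far as the arm can. A call is refused whole if a number of a shift passes 0.0417 or a number of a turn 0.125, either way. A call with a gripper value outside its range is refused whole. The fingers move at their own pace and stop on an object; FORCE is the grip in N (left out, the last holds). Time passes only in rows, so rows that do not move let the fingers close. It gives the time, the measured TCP pose, the force, the opening and the grip force at its end, in the units of the state.
- env.get_obs(): the state, without advancing time (a new reading comes with each control period).
- env.read_camera(name): name is "scene" or "top" or "wrist"; returns the picture (384x512x3 uint8, blue, green, red); there is no depth.
- env.get_calibration(name): a dict with "fov_y" (degrees; the focal length in pixels is half the picture's height over the tangent of half this angle, whatever the lens; pixels are square), "cx", "cy" (the principal point, pixels), "k1" (the pictures are not rectified: a ray, as slopes to the right and down, at radius r is drawn at 1 + k1 r^2 times it, then the intrinsics apply), "pose" (4x4, takes a point from camera to world coordinates). Camera axes: x right, y up, looking along -z (the intrinsics and any distortion apply to the point x, -y, -z); pixel columns grow to the right and rows downward; lengths in m; the calibration is good to about 2 mm. A picture is of the moment at which its call begins: read the wrist's pose just before it. get_calibration takes no time and is no camera call; for the wrist camera it gives the pose at the moment of the call.
- env.sign_off(): hands the job in; it is judged then, once.
The state is a dict: "time_s": time; "qpos": joint angles; "joint_velocities": joint speeds; "effort": joint torques, N m; "tool_pos": TCP position; "tool_rot": TCP orientation; "force": force on the tool from outside, world axes, zero at the start; "wrist_torque": the same for the moment, N m; "grip_width": finger opening in m; "grasp_force": force on a finger pad.
Only numpy, scipy, OpenCV 4.12 (cv2) and the standard library are available. Lean on these libraries where they do the work, as an engineer would, in place of code of your own. Each camera call takes 0.05 s, during which the arm holds its last target. There are 200 camera calls.

## Task

Pack the lunch box, its clasp side being the front: the long red-lidded tub across the right-hand end, the L-shaped green one left of it with its arms along the back wall and the left end, the small yellow one in the notch of the L, between it and the long tub. When all lie flat, put the lid on squarely, cutlery rest on the clasp side, and lay the fork in the rest. Leave the spice jars standing where they are.

Things in the scene. Friction and masses are not known exactly. Their poses are not given: they have to be found in the camera images.
- lunch_box: Fixed open slate-blue box, outside 156 (x) x 224 (y), rim 64 high, walls 4, floor 3 mm. Origin: underside centre. Front -x: side with orange clasp, towards the robot; left end +y. Tub origins when evenly packed (x, y mm): L +13, +47, at the box's yaw; long 0, -70, long side along x; small -30, +4. About 8 mm play. Packed fins end 3 mm below the rim; open fingers at most 40 mm in the box.
- l_tub: White L-shaped tub, green lid, 40 mm high; sides 132, arms 60 wide, notch 72 x 72 mm. Origin: underside, at the centre of mass. Outer corner x +53, y +53; arms along -x and -y to -79; notch centre -43, -43 mm. Grip: fin on the lid above the origin, 46 (x) x 12 (y), from 40 to 58 mm up (fingers close along y). Starts turned 0.4 to 1.8 rad clockwise of the box. 0.18 to 0.37 kg.
- long_tub: White oblong tub with a red lid, 132 (x) x 60 (y) mm, 40 mm high. Origin: centre of the underside, below the centre of mass. Grip: fin on the lid above the origin, across the tub, 12 (x) x 46 (y) mm, from 40 to 58 mm above the underside (fingers close along x, tips just clear of the lid). 0.14 to 0.28 kg.
- square_tub: Small white square tub with a yellow lid, 60 x 60 mm, 40 mm high. Origin: centre of the underside, below the centre of mass. Grip: fin on the lid above the origin, 46 (x) x 12 (y) mm, from 40 to 58 mm above the underside (fingers close along y, tips just clear of the lid). 0.12 kg.
- box_lid: Slate-blue lid, clear rear window; 174 (x) x 242 (y) mm. Origin: skirt's lower edge, centre; plate top 16 mm up; skirt has 6 mm play round the box. Seated: 52 mm above the box's origin. Handle over origin: bar along y, 90 long, 14 thick (x), 33 to 47 mm up. Front -x (orange tab). Cutlery rest: centre x -52, y 0, between ridges along y 42 apart, 5 mm high; fork to handle 31 mm there. 0.18 kg.
- fork: Steel fork, 206 (x) x 28 (y) x 13 mm, 0.04 kg, lying between box and lid, tines away from the robot. Origin: centre, on the worktop. Pick it across the middle, 10 mm wide and arched to 6 to 13 mm up (fingers close along y, tips about 3 mm off the worktop); on the lid let go with the tips just above the ridges, opening to 40 mm at most. In the rest it lies along the lid's y, either way round.
- spice_red: Bystander: glass spice jar with a red cap, 45 mm across, 106 mm tall, at the left or right of the work. Origin: underside centre. Loose; leave it standing.
- spice_dark: Bystander: glass spice jar with a dark cap, 44 mm across, 105 mm tall, at the left or right of the work. Origin: underside centre. Loose; leave it standing.
Things that resemble listed ones, but are neither listed nor needed, are in the scene too. Leave any pink or purple look-alike of the square_tub alone.

How it is judged (in metres and radians):
At the end, for the whole second after the job is handed in: All tubs flat in the box: L and long tub within 15 mm (x), 20 mm (y) and 0.15 rad of their places, small tub in the notch (22 mm, outward 37 mm); lid seated (4 mm in height, 12 mm sideways, 0.08 rad), rest on the clasp side; fork in the rest (16 mm across, 30 mm along, 0.15 rad); all at rest (x of l_tub in the frame of lunch_box between -0.002 and 0.028 m and y of l_tub in the frame of lunch_box between 0.027 and 0.067 m and z of l_tub in the frame of lunch_box between 0 and 0.007 m and angle between each of l_tub, long_tub, square_tub's own z axis and vertical below 0.05 rad and linear speed of each of l_tub, long_tub, square_tub, box_lid, fork below 0.02 m/s and angle between the x axis of each of l_tub, long_tub and the x axis of lunch_box, either way round below 0.15 rad and x of long_tub in the frame of lunch_box between -0.015 and 0.015 m and y of long_tub in the frame of lunch_box between -0.09 and -0.05 m and z of long_tub in the frame of lunch_box between 0 and 0.007 m and x of square_tub in the frame of l_tub between -0.08 and -0.021 m and y of square_tub in the frame of l_tub between -0.08 and -0.021 m and z of square_tub in the frame of lunch_box between 0 and 0.007 m and x of box_lid in the frame of lunch_box between -0.012 and 0.012 m and y of box_lid in the frame of lunch_box between -0.012 and 0.012 m and z of box_lid in the frame of lunch_box between 0.048 and 0.056 m and angle between the x axis of box_lid and the x axis of lunch_box, either way round below 0.08 rad and angle between box_lid's own z axis and vertical below 0.03 rad and x of fork in the frame of box_lid between -0.068 and -0.036 m and y of fork in the frame of box_lid between -0.03 and 0.03 m and z of fork in the frame of box_lid between 0.012 and 0.023 m and x of fork in the frame of lunch_box below 0 m and angle between the x axis of fork and the y axis of box_lid, either way round below 0.15 rad); the robot touches nothing.
It fails at once if a spice jar was shoved more than 50 mm or tipped over (distance of any of spice_red, spice_dark from where it was at the start of the episode above 0.05 m or angle between any of spice_red, spice_dark's own z axis and vertical above 0.5 rad).
It also fails if it takes over 133 s, if anything falls off the work surface, if the arm or the gripper's body presses on something with over 40 N, if the wrist force passes 120 N, or if a joint passes its speed limit or range.

## Working session

There is one attempt and no reset: what is moved stays moved. The work goes in short steps, Python scripts to look and compute and a shell command to move; the robot and the scene stay as the last step left them, time stands still between calls to the robot, and variables do not carry over. Pictures are saved under pics/ and viewed, at most 14 in all, crops included, and the job is handed in when it is done.

```bash
ls; mkdir -p pics
cat > h.py <<'E'
import numpy as np, cv2
from cell import env
from scipy.spatial.transform import Rotation as R
def ray(name,px,cal=None):
    c=cal or env.get_calibration(name); f=192/np.tan(np.radians(c['fov_y'])/2)
    p=np.atleast_2d(np.array(px,float)); K=np.array([[f,0,c['cx']],[0,f,c['cy']],[0,0,1]])
    d=np.stack([(p[:,0]-c['cx'])/f,(p[:,1]-c['cy'])/f],1); u=d.copy()
    for _ in range(30): u=d/(1+c['k1']*(u**2).sum(1,keepdims=True))
    T=np.array(c['pose']); v=np.c_[u[:,0],-u[:,1],-np.ones(len(u))]@T[:3,:3].T
    return T[:3,3],v
def onz(name,px,z,cal=None):
    o,v=ray(name,px,cal); return (o+v*((z-o[2])/v[:,2])[:,None])[:,:2]
def proj(name,P,cal=None):
    c=cal or env.get_calibration(name); f=192/np.tan(np.radians(c['fov_y'])/2)
    T=np.array(c['pose']); q=(np.atleast_2d(P)-T[:3,3])@T[:3,:3]; s=np.c_[q[:,0]/-q[:,2],-q[:,1]/-q[:,2]]
    s=s*(1+c['k1']*(s**2).sum(1,keepdims=True)); return s*f+[c['cx'],c['cy']]
def st():
    o=env.get_obs(); print({k:np.round(o[k],4).tolist() for k in ('time_s','tool_pos','tool_rot','force','grip_width','grasp_force','qpos')})
E
python3 - <<'E'
from h import *
st()
for n in('top','scene','wrist'):
    c=env.get_calibration(n); print(n,c['fov_y'],c['cx'],c['cy'],c['k1'],np.round(c['pose'],3).tolist())
    im=env.read_camera(n); cv2.imwrite(f'pics/{n}0.png',im)
    if n!='wrist': cv2.imwrite(f'pics/{n}0v.png',cv2.resize(im,(800,600),interpolation=cv2.INTER_CUBIC))
E
```

```text
pics
{'time_s': 0.0, 'tool_pos': [0.1799, -0.624, 0.2215], 'tool_rot': [-179.8923, 0.0042, 16.0896], 'force': [0.2575, 0.8575, -0.8804], 'grip_width': 0.0873, 'grasp_force': 0.0, 'qpos': [74.7201, 18.4358, -4.016, 83.1741, 1.2935, 78.5429, -3.2602]}
top 44.75702816288641 251.4478123549861 193.8816456467188 -0.06225946582290521 [[0.029, 0.995, -0.1, 0.377], [-1.0, 0.03, 0.003, 0.016], [0.006, 0.1, 0.995, 1.544], [0.0, 0.0, 0.0, 1.0]]
scene 52.93734633921781 262.33456842193925 192.54681779215386 -0.00419363553072709 [[-0.912, 0.263, -0.314, 0.047], [-0.41, -0.559, 0.721, 1.102], [0.014, 0.786, 0.618, 0.942], [0.0, 0.0, 0.0, 1.0]]
wrist 61.30158397810161 258.10707102710944 189.21491088975904 -0.013680599224271013 [[0.278, 0.921, 0.274, 0.254], [-0.961, 0.267, 0.077, -0.601], [-0.002, -0.284, 0.959, 0.384], [0.0, 0.0, 0.0, 1.0]]
```

View pics/top0v.png

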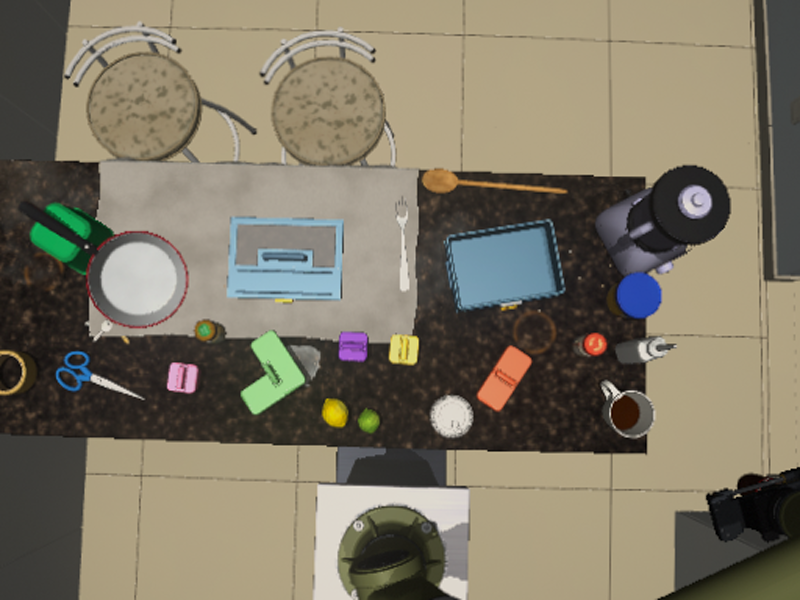

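View pics/scene0v.png

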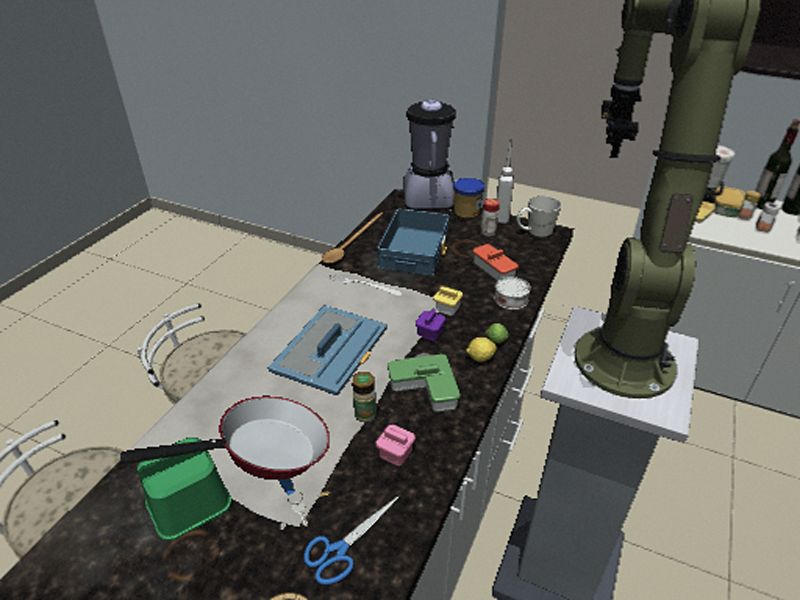

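```bash
cat >> h.py <<'E'
def blobs(im,lo,hi,amin=60):
    m=cv2.inRange(cv2.cvtColor(im,cv2.COLOR_BGR2HSV),np.array(lo),np.array(hi))
    m=cv2.morphologyEx(m,cv2.MORPH_CLOSE,np.ones((3,3)))
    cs=cv2.findContours(m,cv2.RETR_EXTERNAL,cv2.CHAIN_APPROX_NONE)[0]
    return [c[:,0,:] for c in sorted(cs,key=cv2.contourArea,reverse=True) if cv2.contourArea(c)>amin]
def rect(name,c,z,cal=None):
    w=onz(name,c,z,cal); (x,y),(a,b),t=cv2.minAreaRect((w*1000).astype(np.float32))
    return np.round([x,y,a,b,t],1).tolist()
E
python3 - <<'E'
from h import *
im=cv2.imread('pics/top0.png')
hsv=cv2.cvtColor(im,cv2.COLOR_BGR2HSV)
for n,(u,v) in dict(box=(505,265),lid=(285,290),rimlid=(233,260),green=(265,350),red=(515,360),yel=(395,355),boxrim=(450,275)).items():
    print(n,hsv[int(v*.64),int(u*.64)])
for n,lo,hi,z in [('green',(40,60,120),(80,255,255),.04),('red',(0,100,120),(12,255,255),.04),('yel',(22,80,120),(35,255,255),.04),('blue',(95,50,40),(112,255,255),.064),('blue',(95,50,40),(112,255,255),.016)]:
    for c in blobs(im,lo,hi): print(n,c.mean(0).round(),len(c),rect('top',c,z))
E
```

```text
box [101  86 170]
lid [ 99  70 209]
rimlid [100  71 204]
green [ 53  87 216]
red [  9 156 226]
yel [ 28 111 222]
boxrim [102  96  74]
green [172. 239.] 129 [379.2, 275.6, 130.2, 130.1, 35.5]
green [ 34. 155.] 68 [635.3, 737.6, 110.0, 42.8, 60.5]
green [ 44. 140.] 63 [690.8, 703.5, 109.3, 30.7, 53.1]
red [322. 242.] 94 [381.0, -221.0, 59.3, 131.7, 57.9]
red [381. 220.] 38 [457.7, -409.4, 42.2, 43.0, 1.5]
yel [258. 223.] 64 [434.3, -12.5, 58.3, 60.6, 86.0]
yel [214. 264.] 49 [301.5, 126.4, 54.0, 48.1, 1.7]
blue [182. 165.] 242 [612.9, 235.9, 166.7, 231.7, 0.1]
blue [322. 170.] 228 [612.0, -212.4, 162.2, 234.7, 10.9]
blue [ 47. 237.] 72 [369.3, 657.9, 71.9, 80.8, 48.5]
blue [182. 165.] 242 [620.5, 243.1, 172.1, 239.3, 0.1]
blue [322. 170.] 228 [619.6, -219.8, 167.5, 242.3, 10.9]
blue [ 47. 237.] 72 [369.1, 678.7, 74.3, 83.4, 48.5]
```

Run:
```python
from h import *
im=cv2.imread('pics/top0.png')
a=cv2.resize(im[205:270,150:215],(520,520),interpolation=cv2.INTER_CUBIC)
cv2.imwrite('pics/Lcrop.png',a)
im2=cv2.imread('pics/top0.png')
```

```text
(no output)
```

View pics/Lcrop.png

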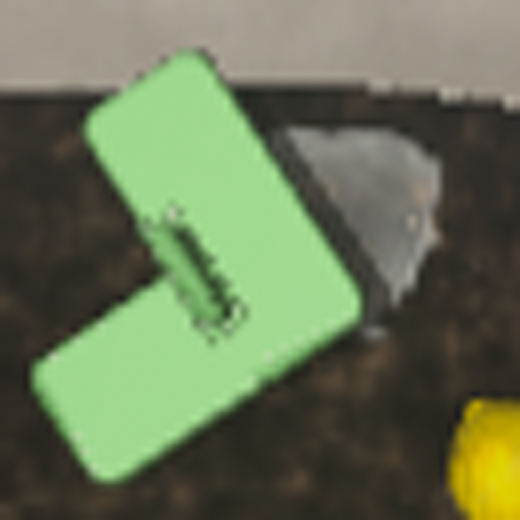

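```bash
cat >> h.py <<'E'
def go(x,y,z,yaw=None):
    "tool-frame shift (before turning) and turn to reach a world TCP pose"
    o=env.get_obs(); r=R.from_euler('xyz',o['tool_rot'],degrees=True)
    d=r.inv().apply(np.array([x,y,z])-o['tool_pos']); print('shift',d.round(4),'rows',np.ceil(np.linalg.norm(d)/.0417))
    if yaw is not None:
        v=(r.inv()*R.from_euler('xyz',[180,0,yaw],degrees=True)).as_rotvec(); print('turn',v.round(3),'rows',np.ceil(np.abs(v).max()/.125))
E
python3 -m jog '[[0.0254,-0.0277,0,0,0,0,0.06],[0.0254,-0.0277,0,0,0,0,0.06],[0.0254,-0.0277,0,0,0,0,0.06],[0.0254,-0.0277,0,0,0,0,0.06],[0.0254,-0.0277,0,0,0,0,0.06],[0.0254,-0.0277,0,0,0,0,0.06],[0.0254,-0.0277,0,0,0,0,0.06],[0.0254,-0.0277,0,0,0,0,0.06],[0.0254,-0.0277,0,0,0,0,0.06],[0.0254,-0.0277,0,0,0,0,0.06],[0.0254,-0.0277,0,0,0,0,0.06],[0.0254,-0.0277,0,0,0,0,0.06]]'
python3 -m jog '[[0,0,0,0,0,-0.12,0.04],[0,0,0,0,0,-0.12,0.04],[0,0,0,0,0,-0.12,0.04],[0,0,0,0,0,-0.12,0.04],[0,0,0,0,0,-0.12,0.04],[0,0,0,0,0,-0.12,0.04],[0,0,0,0,0,0,0.04],[0,0,0,0,0,0,0.04]]'
python3 - <<'E'
from h import *
st()
c=env.get_calibration('wrist'); im=env.read_camera('wrist'); cv2.imwrite('pics/w1.png',im)
c2=blobs(im,(0,100,120),(12,255,255),400)
for b in c2: print(b.mean(0).round(),rect('wrist',b,.04,c))
E
```

```text
time_s: 1.15
tool_pos: [0.3811, -0.2189, 0.2225]
tool_rot: [180.0, 0.0, 16.1]
force: [0.8, 0.5, -0.1]
grip_width: 0.0603
grasp_force: 0.0
time_s: 1.82
tool_pos: [0.3807, -0.2206, 0.2224]
tool_rot: [-180.0, 0.0, 57.2]
force: [-0.5, -0.2, 0.3]
grip_width: 0.0402
grasp_force: 0.0
{'time_s': 1.8167, 'tool_pos': [0.3807, -0.2206, 0.2224], 'tool_rot': [-179.9868, 0.0064, 57.1583], 'force': [-0.4757, -0.2106, 0.2817], 'grip_width': 0.0402, 'grasp_force': 0.0, 'qpos': [51.0642, -6.9149, -22.3926, 110.3165, -2.7024, 76.11, -3.3734]}
[259. 167.] [380.5, -219.2, 60.0, 131.3, 57.7]
```

View pics/w1.png

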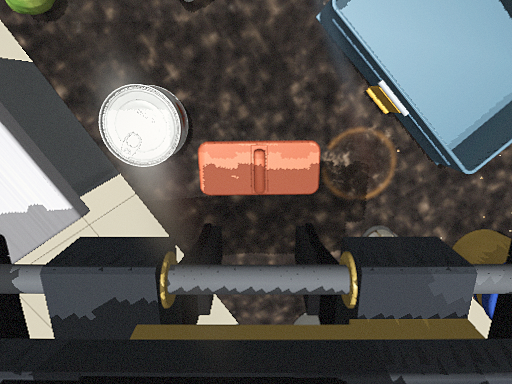

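```bash
python3 -m jog '[[0.0105,0.0315,-0.0167,0,0,0,0.04],[0.0105,0.0315,-0.0167,0,0,0,0.04],[0.0105,0.0315,-0.0167,0,0,0,0.04],[0.0105,0.0315,-0.0167,0,0,0,0.04],[0.0105,0.0315,-0.0167,0,0,0,0.04],[0.0105,0.0315,-0.0167,0,0,0,0.04],[0,0,0,0,0,0,0.04],[0,0,0,0,0,0,0.04],[0,0,0,0,0,0,0.04]]'
python3 - <<'E'
from h import *
c=env.get_calibration('wrist'); im=env.read_camera('wrist'); cv2.imwrite('pics/w2.png',im)
for b in blobs(im,(95,50,30),(112,255,255),2000): print(b.mean(0).round(),rect('wrist',b,.064,c))
go(.3805,-.2192,.222,57.7)
E
```

```text
time_s: 2.62
tool_pos: [0.5735, -0.2695, 0.3218]
tool_rot: [-179.9, 0.0, 57.3]
force: [0.2, -0.7, -0.7]
grip_width: 0.0396
grasp_force: 0.0
[263.  96.] [614.0, -215.3, 156.7, 224.4, 11.0]
shift [-0.0617 -0.189   0.1004] rows 6.0
turn [-0.002  0.001 -0.008] rows 1.0
```

View pics/w2.png

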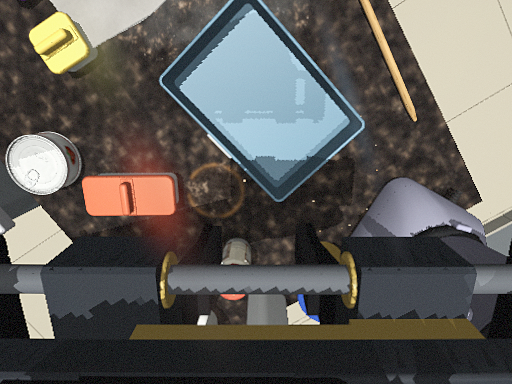

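```bash
python3 -m jog '[[-0.0103,-0.0315,0.0167,0,0,0,0.04],[-0.0103,-0.0315,0.0167,0,0,0,0.04],[-0.0103,-0.0315,0.0167,0,0,0,0.04],[-0.0103,-0.0315,0.0167,0,0,0,0.04],[-0.0103,-0.0315,0.0167,0,0,0,0.04],[-0.0103,-0.0315,0.0167,0,0,-0.008,0.04],[0,0,0.035,0,0,0,0.04],[0,0,0.035,0,0,0,0.04],[0,0,0.035,0,0,0,0.04],[0,0,0.025,0,0,0,0.04],[0,0,0,0,0,0,0.04],[0,0,0,0,0,0,0.04]]'
python3 - <<'E'
from h import *
st(); go(.3805,-.2192,.043,57.7)
E
```

```text
time_s: 3.67
tool_pos: [0.3797, -0.2192, 0.0921]
tool_rot: [-179.9, 0.0, 57.7]
force: [-0.5, 0.2, 0.9]
grip_width: 0.0397
grasp_force: 0.0
{'time_s': 3.6667, 'tool_pos': [0.3797, -0.2192, 0.0921], 'tool_rot': [-179.8655, 0.034, 57.7325], 'force': [-0.4822, 0.1755, 0.9053], 'grip_width': 0.0397, 'grasp_force': 0.0, 'qpos': [51.7515, 0.1031, -25.0715, 119.8968, 0.0743, 60.147, -5.6246]}
shift [0.0005 0.0008 0.0491] rows 2.0
turn [-0.002  0.001  0.001] rows 1.0
```

```bash
python3 -m jog '[[0.0005,0.0008,0.025,0,0,0,0.04],[0,0,0.0235,0,0,0,0.04],[0,0,0,0,0,0,0.02],[0,0,0,0,0,0,0],[0,0,0,0,0,0,0],[0,0,0,0,0,0,0],[0,0,0,0,0,0,0],[0,0,-0.03,0,0,0,0],[0,0,-0.04,0,0,0,0],[0,0,-0.04,0,0,0,0],[0,0,0,0,0,0,0]]' 30
python3 - <<'E'
from h import *
st(); go(.6274,-.284,.153,101)
E
```

```text
time_s: 4.58
tool_pos: [0.3871, -0.2222, 0.1623]
tool_rot: [179.2, 0.1, 57.8]
force: [1.4, -1.2, -1.2]
grip_width: 0.0113
grasp_force: 30.0
{'time_s': 4.5833, 'tool_pos': [0.3871, -0.2222, 0.1623], 'tool_rot': [179.1799, 0.0583, 57.8002], 'force': [1.4411, -1.185, -1.2446], 'grip_width': 0.0113, 'grasp_force': 29.9637, 'qpos': [52.3529, -4.1971, -24.7766, 115.0059, -1.7625, 68.0022, -3.9283]}
shift [0.0757 0.2361 0.0126] rows 6.0
turn [ 0.013  0.006 -0.754] rows 7.0
```

```bash
python3 -m jog '[[0.0109,0.0338,0,0,0,0,0],[0.0109,0.0338,0,0,0,0,0],[0.0109,0.0338,0,0,0,0,0],[0.0109,0.0338,0,0,0,0,0],[0.0109,0.0338,0,0,0,0,0],[0.0109,0.0338,0,0,0,0,0],[0.0109,0.0338,0,0,0,0,0]]'
python3 -m jog '[[0,0,0,0,0,-0.108,0],[0,0,0,0,0,-0.108,0],[0,0,0,0,0,-0.108,0],[0,0,0,0,0,-0.108,0],[0,0,0,0,0,-0.108,0],[0,0,0,0,0,-0.108,0],[0,0,0,0,0,-0.108,0],[0,0,0,0,0,0,0],[0,0,0,0,0,0,0]]'
python3 - <<'E'
from h import *
st(); go(.6274,-.284,.12,101)
c=env.get_calibration('wrist'); im=env.read_camera('wrist'); cv2.imwrite('pics/w3.png',im)
for b in blobs(im,(0,100,120),(12,255,255),400): print(b.mean(0).round(),rect('wrist',b,env.get_obs()['tool_pos'][2]-.003,c))
E
```

```text
time_s: 5.17
tool_pos: [0.6247, -0.2819, 0.1539]
tool_rot: [-180.0, 0.0, 57.8]
force: [-1.1, 0.2, -0.8]
grip_width: 0.0114
grasp_force: 30.0
time_s: 5.92
tool_pos: [0.6232, -0.2814, 0.154]
tool_rot: [-180.0, -0.0, 100.9]
force: [0.3, -0.1, -2.7]
grip_width: 0.0113
grasp_force: 30.0
{'time_s': 5.9167, 'tool_pos': [0.6232, -0.2814, 0.154], 'tool_rot': [-179.9961, -0.0076, 100.9221], 'force': [0.3323, -0.126, -2.7212], 'grip_width': 0.0113, 'grasp_force': 29.9642, 'qpos': [46.5184, 28.3229, -33.8899, 81.8255, 15.9164, 74.6591, 22.5282]}
shift [-0.0033  0.0037  0.034 ] rows 1.0
turn [-0.    -0.    -0.001] rows 1.0
[259. 217.] [621.4, -271.8, 125.0, 46.1, 10.5]
[ 30. 308.] [497.7, -352.1, 12.0, 22.8, 11.0]
```

View pics/w3.png

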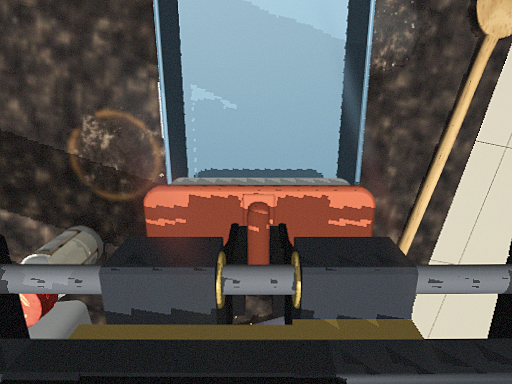

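```bash
python3 -m jog '[[-0.0033,0.0037,0,0,0,0,0],[0,0,0.02,0,0,0,0],[0,0,0.02,0,0,0,0],[0,0,0.02,0,0,0,0],[0,0,0.015,0,0,0,0],[0,0,0,0,0,0,0],[0,0,0,0,0,0,0]]'
python3 -m jog '[[0,0,0.006,0,0,0,0],[0,0,0.006,0,0,0,0],[0,0,0.006,0,0,0,0],[0,0,0,0,0,0,0]]'
python3 -m jog '[[0,0,0.004,0,0,0,0],[0,0,0,0,0,0,0],[0,0,0,0,0,0,0]]'
```

```text
time_s: 6.55
tool_pos: [0.6272, -0.2837, 0.0783]
tool_rot: [-179.9, -0.1, 101.1]
force: [0.7, -0.5, -1.2]
grip_width: 0.0113
grasp_force: 30.0
time_s: 6.88
tool_pos: [0.6269, -0.2836, 0.0599]
tool_rot: [-179.9, -0.0, 101.1]
force: [-0.7, -0.1, -1.9]
grip_width: 0.012
grasp_force: 30.0
time_s: 7.13
tool_pos: [0.6275, -0.2838, 0.057]
tool_rot: [-180.0, -0.0, 101.1]
force: [-1.4, 0.6, -2.2]
grip_width: 0.0117
grasp_force: 30.0
```

```bash
python3 -m jog '[[0,0,0.004,0,0,0,0],[0,0,0,0,0,0,0],[0,0,0,0,0,0,0]]'
python3 -m jog '[[0,0,0.003,0,0,0,0],[0,0,0,0,0,0,0],[0,0,0,0,0,0,0]]'
python3 -m jog '[[0,0,0.002,0,0,0,0],[0,0,0,0,0,0,0],[0,0,0,0,0,0,0]]'
```

```text
time_s: 7.38
tool_pos: [0.628, -0.2839, 0.0534]
tool_rot: [180.0, 0.0, 101.1]
force: [0.8, -0.7, -0.6]
grip_width: 0.0117
grasp_force: 30.0
time_s: 7.63
tool_pos: [0.6286, -0.2839, 0.0526]
tool_rot: [179.9, 0.1, 101.1]
force: [-1.6, 0.5, 8.6]
grip_width: 0.0114
grasp_force: 30.0
time_s: 7.88
tool_pos: [0.6286, -0.2839, 0.0525]
tool_rot: [179.9, 0.1, 101.1]
force: [-5.4, 2.3, 16.8]
grip_width: 0.0119
grasp_force: 30.0
```

```bash
python3 -m jog '[[0,0,-0.001,0,0,0,0.03],[0,0,0,0,0,0,0.03],[0,0,0,0,0,0,0.03],[0,0,-0.03,0,0,0,0.03],[0,0,-0.04,0,0,0,0.03],[-0.03,0,-0.02,0,0,0,0.03],[-0.04,0,0,0,0,0,0.03],[0,0,0,0,0,0,0.03],[0,0,0,0,0,0,0.03]]'
python3 - <<'E'
from h import *
st()
c=env.get_calibration('wrist'); im=env.read_camera('wrist'); cv2.imwrite('pics/w4.png',im)
for b in blobs(im,(0,100,120),(12,255,255),400): 
  for z in (.043,.049): print(b.mean(0).round(),rect('wrist',b,z,c))
E
```

```text
time_s: 8.63
tool_pos: [0.6397, -0.3566, 0.1378]
tool_rot: [-179.9, 0.0, 100.8]
force: [0.2, 0.3, -0.9]
grip_width: 0.0298
grasp_force: 0.0
{'time_s': 8.6333, 'tool_pos': [0.6397, -0.3566, 0.1378], 'tool_rot': [-179.9047, 0.0401, 100.8021], 'force': [0.2356, 0.3276, -0.877], 'grip_width': 0.0298, 'grasp_force': 0.0, 'qpos': [47.7867, 34.5001, -31.6975, 74.518, 17.9554, 75.9176, 27.0882]}
[269. 101.] [633.9, -283.0, 143.2, 58.6, 10.9]
[269. 101.] [633.7, -282.9, 139.8, 57.2, 10.9]
```

View pics/w4.png

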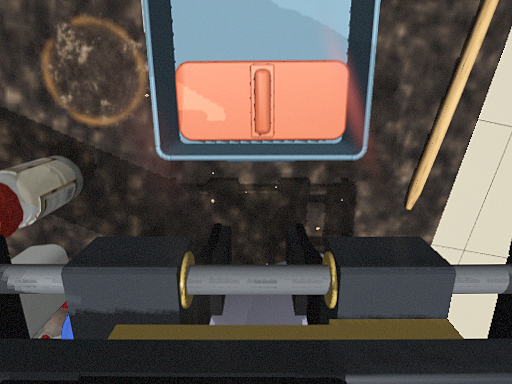

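Run:
```python
from h import *
c=env.get_calibration('wrist'); 
a=onz('wrist',[[175,62],[349,62],[175,139],[349,139]],.043,c); print(a.round(4), a.mean(0))
m=a.mean(0)-[.614,-.2153]; t=np.radians(11); print('boxframe',m@[np.cos(t),np.sin(t)],m@[-np.sin(t),np.cos(t)])
go(.45,.276,.25,35.5)
```

```text
[[ 0.5595 -0.2651]
 [ 0.6863 -0.2404]
 [ 0.5664 -0.3219]
 [ 0.7015 -0.2955]] [ 0.62841773 -0.28074877]
boxframe 0.0016646179512721255 -0.0669973243885996
shift [ 0.6544 -0.067  -0.1114] rows 16.0
turn [-2.000e-03 -1.000e-03  1.143e+00] rows 10.0
```

```bash
python3 -m jog '[[0.02,0,-0.033,0,0,0,0.04],[0.0373,-0.006,-0.0165,0,0,0,0.04],[0.0373,-0.006,-0.0165,0,0,0,0.04],[0.0373,-0.006,-0.0165,0,0,0,0.04],[0.0373,-0.006,-0.0065,0,0,0,0.04],[0.0373,-0.006,-0.0065,0,0,0,0.04],[0.0373,-0.006,-0.0065,0,0,0,0.04],[0.0373,-0.006,0,0,0,0,0.04],[0.0373,-0.006,0,0,0,0,0.04],[0.0373,-0.006,0,0,0,0,0.04],[0.0373,-0.006,0,0,0,0,0.04],[0.0373,-0.006,0,0,0,0,0.04]]'
python3 -m jog '[[0.0373,-0.006,0,0,0,0,0.04],[0.0373,-0.006,0,0,0,0,0.04],[0.0373,-0.006,0,0,0,0,0.04],[0.0373,-0.006,0,0,0,0,0.04],[0.0373,-0.006,0,0,0,0,0.04],[0,0,0,0,0,0.115,0.04],[0,0,0,0,0,0.115,0.04],[0,0,0,0,0,0.115,0.04],[0,0,0,0,0,0.115,0.04],[0,0,0,0,0,0.115,0.04],[0,0,0,0,0,0.115,0.04]]'
python3 -m jog '[[0,0,0,0,0,0.115,0.04],[0,0,0,0,0,0.115,0.04],[0,0,0,0,0,0.115,0.04],[0,0,0,0,0,0.108,0.04],[0,0,0,0,0,0,0.04],[0,0,0,0,0,0,0.04],[0,0,0,0,0,0,0.04]]'
python3 - <<'E'
from h import *
st()
c=env.get_calibration('wrist'); im=env.read_camera('wrist'); cv2.imwrite('pics/w5.png',im)
for b in blobs(im,(40,60,100),(80,255,255),400): print(b.mean(0).round(),b.min(0),b.max(0),rect('wrist',b,.04,c))
E
```

```text
time_s: 9.68
tool_pos: [0.4912, 0.06, 0.2401]
tool_rot: [-179.9, 0.0, 101.2]
force: [0.9, 0.5, 0.1]
grip_width: 0.0397
grasp_force: 0.0
time_s: 10.6
tool_pos: [0.4262, 0.2352, 0.24]
tool_rot: [-179.9, 0.1, 61.4]
force: [-0.5, 0.0, 0.4]
grip_width: 0.0398
grasp_force: 0.0
time_s: 11.18
tool_pos: [0.4272, 0.2347, 0.2405]
tool_rot: [180.0, 0.1, 35.8]
force: [-0.7, 1.2, -0.2]
grip_width: 0.0397
grasp_force: 0.0
{'time_s': 11.1833, 'tool_pos': [0.4272, 0.2347, 0.2405], 'tool_rot': [179.996, 0.0515, 35.8494], 'force': [-0.6885, 1.2402, -0.2483], 'grip_width': 0.0397, 'grasp_force': 0.0, 'qpos': [27.7026, -0.209, -58.6046, 102.2701, -0.1738, 77.8897, -85.0157]}
[215. 184.] [151 120] [262 229] [378.2, 276.8, 129.6, 131.6, 35.9]
[136.  51.] [121  35] [151  67] [449.3, 409.4, 31.0, 31.7, 35.6]
```

View pics/w5.png

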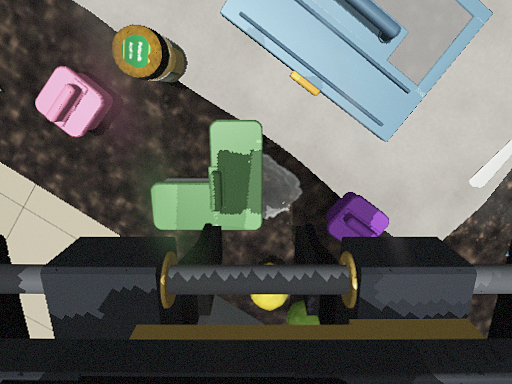

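Run:
```python
from h import *
c=env.get_calibration('wrist')
print(onz('wrist',[[215,190]],.055,c)); print(proj('wrist',[[.3753,.2586,.058],[.3753,.2586,.04]],c))
go(.3753,.2586,.10,35.9)
```

```text
[[0.37717393 0.25986129]]
[[214.66499134 192.71531872]
 [216.65194971 188.1641226 ]]
shift [-0.0281 -0.0499  0.1407] rows 4.0
turn [ 0.     0.001 -0.002] rows 1.0
```

```bash
python3 -m jog '[[-0.007,-0.0125,0.035,0,0,0,0.04],[-0.007,-0.0125,0.035,0,0,0,0.04],[-0.007,-0.0125,0.035,0,0,0,0.04],[-0.007,-0.0125,0.035,0,0,0,0.04],[0,0,0.028,0,0,0,0.04],[0,0,0.028,0,0,0,0.04],[0,0,0,0,0,0,0.04],[0,0,0,0,0,0,0.04],[0,0,0,0,0,0,0.04]]'
python3 - <<'E'
from h import *
go(.3753,.2586,.043,35.9)
E
```

```text
time_s: 11.98
tool_pos: [0.3758, 0.2588, 0.045]
tool_rot: [-180.0, 0.0, 35.7]
force: [1.0, 0.7, 0.1]
grip_width: 0.04
grasp_force: 0.0
shift [-0.0005 -0.0001  0.002 ] rows 1.0
turn [-0.001  0.001 -0.004] rows 1.0
```

```bash
python3 -m jog '[[-0.0005,0,0.002,0,0,0,0.02],[0,0,0,0,0,0,0],[0,0,0,0,0,0,0],[0,0,0,0,0,0,0],[0,0,0,0,0,0,0],[0,0,-0.02,0,0,0,0],[0,0,-0.03,0,0,0,0],[0,0,-0.035,0,0,0,0],[0,0,-0.035,0,0,0,0],[0,0,0,0,0,0,0],[0,0,0,0,0,0,0],[0,0,0,0,0,0,0]]' 45
python3 - <<'E'
from h import *
st(); go(.6178,-.1667,.165,190.9)
E
```

```text
time_s: 12.98
tool_pos: [0.375, 0.2574, 0.1619]
tool_rot: [180.0, 0.1, 35.6]
force: [-0.8, -0.2, -4.4]
grip_width: 0.0116
grasp_force: 45.0
{'time_s': 12.9833, 'tool_pos': [0.375, 0.2574, 0.1619], 'tool_rot': [179.9524, 0.1086, 35.6055], 'force': [-0.7927, -0.2417, -4.4389], 'grip_width': 0.0116, 'grasp_force': 44.9977, 'qpos': [27.4838, -2.3009, -63.0131, 112.3937, -2.1483, 68.7731, -89.1231]}
shift [-0.0495  0.4862 -0.0026] rows 12.0
turn [-2.00e-03  2.00e-03 -2.71e+00] rows 22.0
```

```bash
python3 -m jog '[[-0.0038,0.0374,-0.005,0,0,0,0],[-0.0038,0.0374,0,0,0,0,0],[-0.0038,0.0374,0,0,0,0,0],[-0.0038,0.0374,0,0,0,0,0],[-0.0038,0.0374,0,0,0,0,0],[-0.0038,0.0374,0,0,0,0,0],[-0.0038,0.0374,0,0,0,0,0],[-0.0038,0.0374,0,0,0,0,0],[-0.0038,0.0374,0,0,0,0,0],[-0.0038,0.0374,0,0,0,0,0],[-0.0038,0.0374,0,0,0,0,0],[-0.0038,0.0374,0,0,0,0,0]]'
python3 -m jog '[[-0.0038,0.0374,0,0,0,0,0],[0,0,0,0,0,-0.09,0],[0,0,0,0,0,-0.12,0],[0,0,0,0,0,-0.12,0],[0,0,0,0,0,-0.12,0],[0,0,0,0,0,-0.12,0],[0,0,0,0,0,-0.12,0],[0,0,0,0,0,-0.12,0],[0,0,0,0,0,-0.12,0],[0,0,0,0,0,-0.12,0],[0,0,0,0,0,-0.12,0],[0,0,0,0,0,-0.12,0]]'
python3 -m jog '[[0,0,0,0,0,-0.12,0],[0,0,0,0,0,-0.12,0],[0,0,0,0,0,-0.12,0],[0,0,0,0,0,-0.12,0],[0,0,0,0,0,-0.12,0],[0,0,0,0,0,-0.12,0],[0,0,0,0,0,-0.12,0],[0,0,0,0,0,-0.12,0],[0,0,0,0,0,-0.12,0],[0,0,0,0,0,-0.12,0],[0,0,0,0,0,-0.12,0],[0,0,0,0,0,-0.1,0]]'
python3 -m jog '[[0,0,0,0,0,0,0],[0,0,0,0,0,0,0],[0,0,0,0,0,0,0]]'
python3 - <<'E'
from h import *
st(); go(.6178,-.1667,.165,190.9)
c=env.get_calibration('wrist'); im=env.read_camera('wrist'); cv2.imwrite('pics/w6.png',im)
for b in blobs(im,(40,60,100),(80,255,255),400): print(b.mean(0).round(),b.min(0),b.max(0),rect('wrist',b,.16,c))
E
```

```text
time_s: 13.98
tool_pos: [0.599, -0.1343, 0.1641]
tool_rot: [-179.7, 0.2, 35.7]
force: [0.8, 0.4, -2.9]
grip_width: 0.0113
grasp_force: 45.0
time_s: 14.98
tool_pos: [0.6172, -0.165, 0.1643]
tool_rot: [-179.8, -0.2, 109.9]
force: [1.5, -0.2, -2.7]
grip_width: 0.0113
grasp_force: 45.0
time_s: 15.98
tool_pos: [0.6173, -0.1651, 0.1645]
tool_rot: [179.8, -0.2, -168.7]
force: [0.0, -0.3, -3.0]
grip_width: 0.0113
grasp_force: 45.0
time_s: 16.23
tool_pos: [0.6181, -0.1653, 0.1664]
tool_rot: [179.9, -0.1, -169.2]
force: [0.0, -0.4, -3.7]
grip_width: 0.0114
grasp_force: 45.0
{'time_s': 16.2333, 'tool_pos': [0.6181, -0.1653, 0.1664], 'tool_rot': [179.907, -0.1133, -169.215], 'force': [0.042, -0.3745, -3.675], 'grip_width': 0.0114, 'grasp_force': 44.9977, 'qpos': [60.912, 36.2812, -69.4154, 87.0999, 34.0906, 80.5002, 90.2218]}
shift [ 0.0006 -0.0013  0.0014] rows 1.0
turn [ 0.002 -0.002 -0.002] rows 1.0
[298. 146.] [243  91] [360 200] [563.4, -151.7, 57.2, 60.6, 10.9]
[318. 221.] [298 203] [339 236] [600.9, -132.3, 19.9, 22.5, 8.9]
[258. 303.] [245 294] [271 311] [659.8, -155.8, 12.0, 15.9, 10.8]
```

View pics/w6.png

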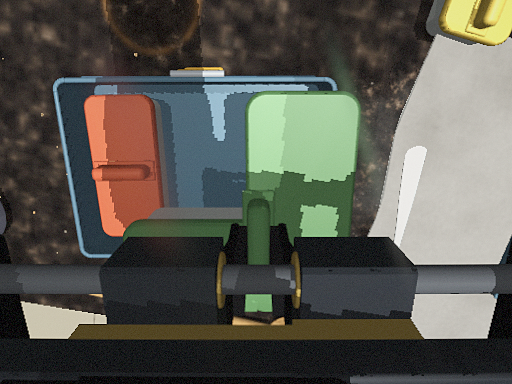

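```bash
python3 -m jog '[[0,0,0.02,0,0,0,0],[0,0,0.025,0,0,0,0],[0,0,0.01,0,0,0,0],[0,0,0,0,0,0,0],[0,0,0,0,0,0,0]]'
python3 -m jog '[[0,0,0.01,0,0,0,0],[0,0,0.01,0,0,0,0],[0,0,0.01,0,0,0,0],[0,0,0.01,0,0,0,0],[0,0,0,0,0,0,0]]'
python3 -m jog '[[0,0,0.01,0,0,0,0],[0,0,0.005,0,0,0,0],[0,0,0,0,0,0,0],[0,0,0,0,0,0,0]]'
python3 -m jog '[[0,0,0.004,0,0,0,0],[0,0,0,0,0,0,0],[0,0,0,0,0,0,0]]'
```

```text
time_s: 16.7
tool_pos: [0.6185, -0.1656, 0.113]
tool_rot: [180.0, -0.0, -169.1]
force: [1.2, -0.6, -2.3]
grip_width: 0.0115
grasp_force: 45.0
time_s: 17.12
tool_pos: [0.617, -0.1658, 0.0702]
tool_rot: [179.9, -0.2, -169.1]
force: [-1.3, 0.1, -4.4]
grip_width: 0.0116
grasp_force: 45.0
time_s: 17.45
tool_pos: [0.6186, -0.1656, 0.0577]
tool_rot: [180.0, -0.0, -169.1]
force: [-1.0, 0.5, -3.7]
grip_width: 0.0118
grasp_force: 45.0
time_s: 17.7
tool_pos: [0.6187, -0.1657, 0.0541]
tool_rot: [-180.0, -0.0, -169.1]
force: [1.0, 0.1, -2.8]
grip_width: 0.0115
grasp_force: 45.0
```

```bash
python3 -m jog '[[0,0,0.004,0,0,0,0],[0,0,0,0,0,0,0],[0,0,0,0,0,0,0]]'
python3 -m jog '[[0,0,0.003,0,0,0,0],[0,0,0,0,0,0,0],[0,0,0,0,0,0,0]]'
python3 -m jog '[[0,0,0.002,0,0,0,0],[0,0,0,0,0,0,0],[0,0,0,0,0,0,0]]'
```

```text
time_s: 17.95
tool_pos: [0.6194, -0.1657, 0.0507]
tool_rot: [-180.0, 0.1, -169.1]
force: [-0.1, 0.2, 0.1]
grip_width: 0.0114
grasp_force: 45.0
time_s: 18.2
tool_pos: [0.6195, -0.1657, 0.0506]
tool_rot: [-179.9, 0.0, -169.1]
force: [-7.7, -0.3, 16.9]
grip_width: 0.0113
grasp_force: 45.0
time_s: 18.45
tool_pos: [0.6195, -0.1658, 0.0505]
tool_rot: [-179.8, 0.0, -169.1]
force: [-11.2, -0.0, 27.7]
grip_width: 0.0115
grasp_force: 45.0
```

```bash
python3 -m jog '[[0,0,-0.002,0,0,0,0.03],[0,0,0,0,0,0,0.03],[0,0,0,0,0,0,0.03],[0,0,-0.02,0,0,0,0.03],[0,0,-0.04,0,0,0,0.03],[-0.01,0,-0.04,0,0,0,0.03],[-0.02,0,-0.04,0,0,0,0.03],[-0.02,0,-0.03,0,0,0,0.03],[-0.02,0,0,0,0,0,0.03],[0,0,0,0,0,0,0.03],[0,0,0,0,0,0,0.03]]'
python3 - <<'E'
from h import *
st()
c=env.get_calibration('wrist'); im=env.read_camera('wrist'); cv2.imwrite('pics/w7.png',im)
for n,lo,hi in [('g',(40,60,100),(80,255,255)),('r',(0,100,120),(12,255,255)),('y',(22,80,120),(35,255,255))]:
  for b in blobs(im,lo,hi,400): print(n,b.mean(0).round(),b.min(0),b.max(0),rect('wrist',b,.043,c))
E
```

```text
time_s: 19.37
tool_pos: [0.6863, -0.1517, 0.2133]
tool_rot: [179.9, -0.1, -169.0]
force: [0.3, 0.5, -1.2]
grip_width: 0.0297
grasp_force: 0.0
{'time_s': 19.3667, 'tool_pos': [0.6863, -0.1517, 0.2133], 'tool_rot': [179.9383, -0.0531, -169.0251], 'force': [0.313, 0.5331, -1.1763], 'grip_width': 0.0297, 'grasp_force': 0.0, 'qpos': [50.1927, 40.4263, -66.2542, 73.4763, 36.3731, 88.1139, 89.7626]}
g [256.  96.] [179  15] [312 155] [607.1, -179.4, 131.3, 130.5, 10.9]
r [135.  84.] [98 16] [169 154] [627.3, -284.7, 129.5, 59.2, 11.0]
```

View pics/w7.png

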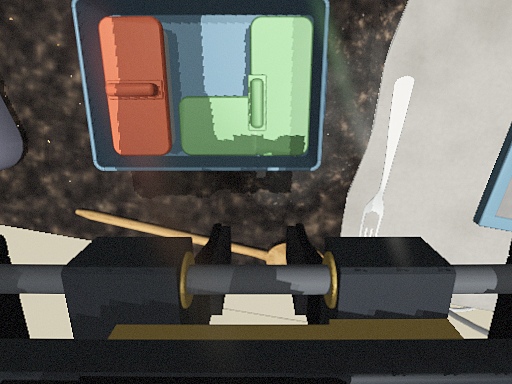

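Run:
```python
from h import *
go(.434,-.0125,.2,86)
```

```text
shift [0.2203 0.185  0.0134] rows 7.0
turn [-0.002 -0.002  1.832] rows 15.0
```

```bash
python3 -m jog '[[0.0275,0.0231,0.0017,0,0,0,0.04],[0.0275,0.0231,0.0017,0,0,0,0.04],[0.0275,0.0231,0.0017,0,0,0,0.04],[0.0275,0.0231,0.0017,0,0,0,0.04],[0.0275,0.0231,0.0017,0,0,0,0.04],[0.0275,0.0231,0.0017,0,0,0,0.04],[0.0275,0.0231,0.0017,0,0,0,0.04],[0.0275,0.0231,0.0017,0,0,0,0.04],[0,0,0,0,0,0.122,0.04],[0,0,0,0,0,0.122,0.04],[0,0,0,0,0,0.122,0.04],[0,0,0,0,0,0.122,0.04]]'
python3 -m jog '[[0,0,0,0,0,0.122,0.04],[0,0,0,0,0,0.122,0.04],[0,0,0,0,0,0.122,0.04],[0,0,0,0,0,0.122,0.04],[0,0,0,0,0,0.122,0.04],[0,0,0,0,0,0.122,0.04],[0,0,0,0,0,0.122,0.04],[0,0,0,0,0,0.122,0.04],[0,0,0,0,0,0.122,0.04],[0,0,0,0,0,0.122,0.04],[0,0,0,0,0,0.122,0.04],[0,0,0,0,0,0,0.04]]'
python3 -m jog '[[0,0,0,0,0,0,0.04],[0,0,0,0,0,0,0.04]]'
python3 - <<'E'
from h import *
st()
c=env.get_calibration('wrist'); im=env.read_camera('wrist'); cv2.imwrite('pics/w8.png',im)
for b in blobs(im,(22,80,80),(35,255,255),400): print(b.mean(0).round(),b.min(0),b.max(0),rect('wrist',b,.04,c))
E
```

```text
time_s: 20.42
tool_pos: [0.4567, -0.0299, 0.2036]
tool_rot: [-179.6, -0.7, 162.7]
force: [0.4, -0.6, 0.2]
grip_width: 0.0399
grasp_force: 0.0
time_s: 21.42
tool_pos: [0.457, -0.0295, 0.2036]
tool_rot: [-179.2, 0.1, 86.0]
force: [-0.2, -0.2, 0.3]
grip_width: 0.04
grasp_force: 0.0
time_s: 21.58
tool_pos: [0.4578, -0.0291, 0.2044]
tool_rot: [-179.3, 0.1, 86.4]
force: [0.6, -0.4, -0.5]
grip_width: 0.0401
grasp_force: 0.0
{'time_s': 21.5833, 'tool_pos': [0.4578, -0.0291, 0.2044], 'tool_rot': [-179.2861, 0.0934, 86.4092], 'force': [0.6347, -0.4047, -0.4623], 'grip_width': 0.0401, 'grasp_force': 0.0, 'qpos': [87.316, -10.295, -78.5754, 107.9839, -10.2817, 75.0226, 8.1391]}
[306. 331.] [129 319] [482 339] [499.4, -225.6, 28.8, 431.7, 87.1]
[236. 156.] [207 127] [265 185] [433.3, -10.5, 60.1, 59.4, 86.7]
[85. 23.] [51  0] [118  53] [303.7, 119.3, 44.9, 62.0, 85.8]
```

View pics/w8.png

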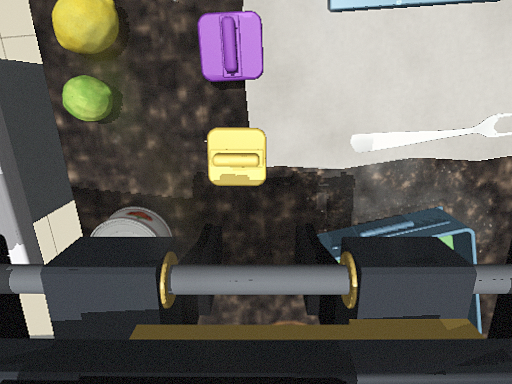

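```bash
python3 -m jog '[[0,0,-0.02,0,0,0.12,0.04],[0,0,-0.02,0,0,0.12,0.04],[0,0,0,0,0,0.12,0.04],[0,0,0,0,0,0.12,0.04]]' >/dev/null
python3 - <<'E'
from h import *
st()
E
python3 -m jog '[[0,0,0,0,0,0.12,0.04],[0,0,0,0,0,0.12,0.04],[0,0,0,0,0,0.12,0.04],[0,0,0,0,0,0.12,0.04],[0,0,0,0,0,0.12,0.04],[0,0,0,0,0,0.12,0.04],[0,0,0,0,0,0.12,0.04],[0,0,0,0,0,0.12,0.04],[0,0,0,0,0,0.12,0.04],[0,0,0,0,0,0,0.04],[0,0,0,0,0,0,0.04]]' >/dev/null
python3 - <<'E'
from h import *
st(); go(.4333,-.0105,.2,-3.3)
E
```

```text
{'time_s': 21.9667, 'tool_pos': [0.4597, -0.0287, 0.246], 'tool_rot': [-179.5837, 0.3697, 58.574], 'force': [0.1, -0.1932, -0.3983], 'grip_width': 0.04, 'grasp_force': 0.0, 'qpos': [87.863, -15.1076, -75.0381, 104.3306, -14.5655, 80.4929, -15.5029]}
{'time_s': 22.8833, 'tool_pos': [0.4589, -0.0286, 0.2449], 'tool_rot': [179.9274, 0.6497, -2.8234], 'force': [-0.1269, 0.1936, 0.3789], 'grip_width': 0.04, 'grasp_force': 0.0, 'qpos': [89.4714, -16.5022, -75.5435, 104.4271, -15.972, 80.8107, -75.5081]}
shift [-0.026  -0.0168  0.0452] rows 2.0
turn [0.001 0.011 0.008] rows 1.0
```

```bash
python3 -m jog '[[0,0,0.03,0,0,0,0.04],[0,0,0.03,0,0,0,0.04],[-0.009,-0.006,0.03,0,0,0,0.04],[-0.009,-0.006,0.03,0,0,0,0.04],[-0.009,-0.006,0.02,0,0,0,0.04],[0,0,0,0,0,0,0.04],[0,0,0,0,0,0,0.04]]' >/dev/null
python3 - <<'E'
from h import *
st(); go(.4333,-.0105,.085,-3.3)
E
```

```text
{'time_s': 23.4667, 'tool_pos': [0.431, -0.0089, 0.1056], 'tool_rot': [179.9734, 0.7114, -2.867], 'force': [0.5476, -0.6119, -0.2161], 'grip_width': 0.0401, 'grasp_force': 0.0, 'qpos': [78.7997, -0.6568, -79.1145, 118.4146, -0.7421, 62.4232, -92.8293]}
shift [0.0027 0.0014 0.0205] rows 1.0
turn [0.001 0.012 0.008] rows 1.0
```

```bash
python3 -m jog '[[0.0026,0.0014,0.03,0,0.012,0.008,0.04],[0,0,0.03,0,0,0,0.04],[0,0,0,0,0,0,0.04],[0,0,0,0,0,0,0.04]]' >/dev/null
python3 - <<'E'
from h import *
st(); go(.4333,-.0105,.043,-3.3)
E
```

```text
{'time_s': 23.8, 'tool_pos': [0.4343, -0.0103, 0.0465], 'tool_rot': [-179.9158, -0.0123, -3.4237], 'force': [-0.2935, -0.0304, 1.1229], 'grip_width': 0.0402, 'grasp_force': 0.0, 'qpos': [69.2561, 12.4038, -74.8462, 121.8646, 14.439, 55.6807, -106.9235]}
shift [-0.001   0.0003  0.0035] rows 1.0
turn [-0.001 -0.    -0.002] rows 1.0
```

```bash
python3 -m jog '[[-0.001,0,0.003,0,0,0,0.02],[0,0,0,0,0,0,0],[0,0,0,0,0,0,0],[0,0,0,0,0,0,0],[0,0,0,0,0,0,0],[0,0,-0.02,0,0,0,0],[0,0,-0.03,0,0,0,0],[0.02,0,-0.03,0,0,0,0],[0.025,0,-0.03,0,0,0,0],[0.03,0,-0.01,0,0,0,0],[0,0,0,0,0,0,0],[0,0,0,0,0,0,0]]' 30
python3 - <<'E'
from h import *
st(); go(.584,-.2181,.165,10.9)
E
```

```text
time_s: 24.8
tool_pos: [0.5086, -0.0142, 0.1628]
tool_rot: [-179.8, -0.0, -3.5]
force: [-0.5, 0.7, -1.9]
grip_width: 0.0116
grasp_force: 30.0
{'time_s': 24.8, 'tool_pos': [0.5086, -0.0142, 0.1628], 'tool_rot': [-179.7949, -0.0308, -3.4518], 'force': [-0.4867, 0.7078, -1.8948], 'grip_width': 0.0116, 'grasp_force': 29.9986, 'qpos': [65.3851, 14.3908, -73.7658, 105.6717, 14.4349, 70.7325, -106.1733]}
shift [ 0.0875  0.199  -0.0028] rows 6.0
turn [-0.003 -0.001 -0.25 ] rows 3.0
```

```bash
python3 -m jog '[[0.0146,0.0332,-0.001,0,0,0,0],[0.0146,0.0332,-0.001,0,0,0,0],[0.0146,0.0332,0,0,0,0,0],[0.0146,0.0332,0,0,0,0,0],[0.0146,0.0332,0,0,0,0,0],[0.0146,0.0332,0,0,0,0,0],[0,0,0,0,0,-0.084,0],[0,0,0,0,0,-0.083,0],[0,0,0,0,0,-0.083,0],[0,0,0,0,0,0,0],[0,0,0,0,0,0,0],[0,0,0,0,0,0,0]]'
python3 - <<'E'
from h import *
st(); go(.584,-.2181,.11,11)
c=env.get_calibration('wrist'); im=env.read_camera('wrist'); cv2.imwrite('pics/w9.png',im)
for b in blobs(im,(22,80,80),(35,255,255),400): print(b.mean(0).round(),b.min(0),b.max(0),rect('wrist',b,env.get_obs()['tool_pos'][2]-.005,c))
E
```

```text
time_s: 25.8
tool_pos: [0.5819, -0.2196, 0.1655]
tool_rot: [179.9, -0.0, 10.7]
force: [-0.9, 0.2, -1.1]
grip_width: 0.0114
grasp_force: 30.0
{'time_s': 25.8, 'tool_pos': [0.5819, -0.2196, 0.1655], 'tool_rot': [179.8511, -0.0005, 10.6754], 'force': [-0.9264, 0.2059, -1.068], 'grip_width': 0.0114, 'grasp_force': 29.9984, 'qpos': [66.4677, 31.0064, -65.3036, 90.118, 28.7996, 77.4448, -81.4352]}
shift [ 0.0024 -0.0012  0.0555] rows 2.0
turn [ 0.003 -0.    -0.006] rows 1.0
[258. 218.] [204 178] [311 264] [590.0, -216.6, 51.3, 58.8, 10.7]
[247. 331.] [ 69 319] [423 338] [519.2, -222.4, 14.6, 222.1, 10.6]
[486. 238.] [454 206] [511 263] [605.6, -343.0, 33.9, 32.3, 23.5]
```

View pics/w9.png

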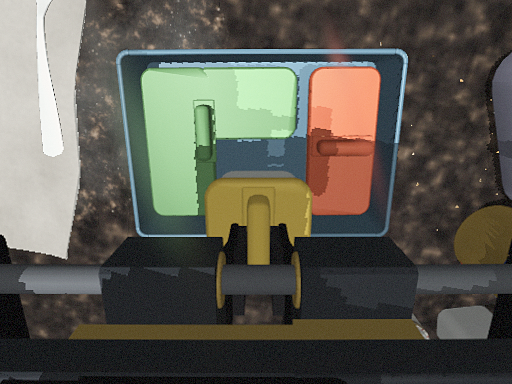

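```bash
python3 -m jog '[[0.0024,-0.0012,0.015,0,0,-0.006,0],[0,0,0.025,0,0,0,0],[0,0,0.02,0,0,0,0],[0,0,0.02,0,0,0,0],[0,0,0.015,0,0,0,0],[0,0,0.01,0,0,0,0],[0,0,0,0,0,0,0],[0,0,0,0,0,0,0]]'
python3 -m jog '[[0,0,0.004,0,0,0,0],[0,0,0,0,0,0,0],[0,0,0,0,0,0,0]]'
python3 -m jog '[[0,0,0.004,0,0,0,0],[0,0,0,0,0,0,0],[0,0,0,0,0,0,0]]'
```

```text
time_s: 26.52
tool_pos: [0.5848, -0.2177, 0.06]
tool_rot: [179.9, -0.0, 11.1]
force: [0.5, -0.9, -0.9]
grip_width: 0.0115
grasp_force: 30.0
time_s: 26.77
tool_pos: [0.5853, -0.2182, 0.0569]
tool_rot: [179.9, -0.1, 11.1]
force: [0.4, -0.3, -1.4]
grip_width: 0.0114
grasp_force: 30.0
time_s: 27.02
tool_pos: [0.5847, -0.2181, 0.0521]
tool_rot: [179.9, -0.0, 11.1]
force: [-0.5, 0.3, -1.1]
grip_width: 0.0117
grasp_force: 30.0
```

```bash
python3 -m jog '[[0,0,0.003,0,0,0,0],[0,0,0,0,0,0,0],[0,0,0,0,0,0,0]]'
python3 -m jog '[[0,0,0.002,0,0,0,0],[0,0,0,0,0,0,0],[0,0,0,0,0,0,0]]'
```

```text
time_s: 27.27
tool_pos: [0.5856, -0.2181, 0.0501]
tool_rot: [179.9, -0.1, 11.1]
force: [0.4, 0.3, 4.0]
grip_width: 0.0114
grasp_force: 30.0
time_s: 27.52
tool_pos: [0.5861, -0.218, 0.0499]
tool_rot: [179.8, -0.1, 11.1]
force: [-2.7, 0.1, 14.5]
grip_width: 0.0119
grasp_force: 30.0
```

```bash
python3 -m jog '[[0,0,-0.001,0,0,0,0.026],[0,0,0,0,0,0,0.026],[0,0,0,0,0,0,0.026],[0,0,-0.02,0,0,0,0.026],[0,0,-0.04,0,0,0,0.026],[0,0,-0.04,0,0,0,0.026],[0,0,-0.04,0,0,0,0.026],[-0.02,0,-0.035,0,0,0,0.026],[-0.02,0,0,0,0,0,0.026],[0,0,0,0,0,0,0.026],[0,0,0,0,0,0,0.026]]'
python3 - <<'E'
from h import *
st()
c=env.get_calibration('wrist'); im=env.read_camera('wrist'); cv2.imwrite('pics/w10.png',im)
for n,lo,hi in [('g',(40,60,60),(80,255,255)),('r',(0,100,80),(12,255,255)),('y',(22,80,80),(35,255,255))]:
  for b in blobs(im,lo,hi,400): print(n,b.mean(0).round(),b.min(0),b.max(0),rect('wrist',b,.043,c))
go(.6205,.2431,.25,90)
E
```

```text
time_s: 28.43
tool_pos: [0.5446, -0.2267, 0.2227]
tool_rot: [179.8, 0.0, 11.0]
force: [0.3, -0.3, -0.4]
grip_width: 0.0258
grasp_force: 0.0
{'time_s': 28.4333, 'tool_pos': [0.5446, -0.2267, 0.2227], 'tool_rot': [179.8418, 0.0284, 11.0083], 'force': [0.3434, -0.3138, -0.3623], 'grip_width': 0.0258, 'grasp_force': 0.0, 'qpos': [74.0926, 24.9158, -69.7119, 90.3945, 23.729, 81.2295, -76.5485]}
g [210.  92.] [152  29] [291 172] [601.5, -174.5, 142.1, 142.8, 10.3]
r [333.  97.] [299  22] [366 163] [632.4, -288.5, 137.7, 70.8, 11.2]
y [276. 331.] [100 319] [452 338] [344.4, -288.7, 29.8, 452.0, 10.9]
y [257. 125.] [228  97] [286 154] [587.9, -215.9, 58.5, 59.9, 11.0]
y [461. 187.] [432 162] [507 225] [569.9, -450.7, 53.6, 81.7, 63.5]
shift [ 0.1642 -0.4459 -0.0286] rows 12.0
turn [ 1.000e-03  1.000e-03 -1.378e+00] rows 12.0
```

```bash
python3 -m jog '[[0.009,-0.0361,-0.008,0,0,0,0.04],[0.009,-0.0361,-0.008,0,0,0,0.04],[0.009,-0.0361,-0.008,0,0,0,0.04],[0.009,-0.0361,-0.008,0,0,0,0.04],[0.009,-0.0361,-0.008,0,0,0,0.04],[0.009,-0.0361,-0.008,0,0,0,0.04],[0.009,-0.0361,-0.008,0,0,0,0.04],[0.009,-0.0361,-0.008,0,0,0,0.04],[0.009,-0.0361,0,0,0,0,0.04],[0.009,-0.0361,0,0,0,0,0.04],[0.009,-0.0361,0,0,0,0,0.04],[0.009,-0.0361,0,0,0,0,0.04]]'
python3 -m jog '[[0,0,0,0,0,0,0.04],[0,0,0,0,0,0,0.04]]'
python3 - <<'E'
from h import *
st()
c=env.get_calibration('wrist'); im=env.read_camera('wrist'); cv2.imwrite('pics/w11.png',im)
for b in blobs(im,(95,50,60),(112,255,255),2000): print(b.mean(0).round(),b.min(0),b.max(0),rect('wrist',b,.016,c))
E
```

```text
time_s: 29.48
tool_pos: [0.5675, 0.2228, 0.2848]
tool_rot: [179.9, 0.1, 11.2]
force: [0.8, -0.3, 1.0]
grip_width: 0.04
grasp_force: 0.0
time_s: 29.65
tool_pos: [0.5657, 0.2255, 0.285]
tool_rot: [-180.0, 0.1, 11.6]
force: [0.5, -1.0, -0.2]
grip_width: 0.0398
grasp_force: 0.0
{'time_s': 29.65, 'tool_pos': [0.5657, 0.2255, 0.285], 'tool_rot': [-179.9557, 0.1125, 11.643], 'force': [0.5145, -0.9517, -0.1981], 'grip_width': 0.0398, 'grasp_force': 0.0, 'qpos': [26.7617, 25.7627, -69.4583, 81.9502, 23.9308, 88.6494, -119.638]}
[252. 102.] [154  17] [361 188] [620.7, 245.3, 172.9, 240.1, 0.2]
```

View pics/w11.png

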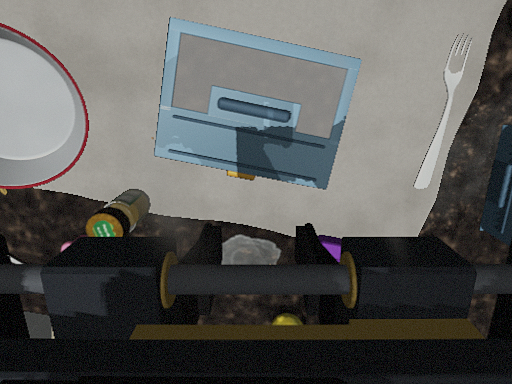

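```bash
python3 -m jog '[[0,0,0,0,0,-0.1143,0.04],[0,0,0,0,0,-0.1143,0.04],[0,0,0,0,0,-0.1143,0.04],[0,0,0,0,0,-0.1143,0.04],[0,0,0,0,0,-0.1143,0.04],[0,0,0,0,0,-0.1143,0.04],[0,0,0,0,0,-0.1143,0.04],[0,0,0,0,0,-0.1143,0.04],[0,0,0,0,0,-0.1143,0.04],[0,0,0,0,0,-0.1143,0.04],[0,0,0,0,0,-0.1143,0.04],[0,0,0,0,0,-0.1143,0.04]]'
python3 - <<'E'
from h import *
st(); go(.6207,.2453,.10,90.2)
im=cv2.imread('pics/w11.png'); c=env.get_calibration('wrist')
# fork: bright low-saturation blob, calibration of the earlier picture rebuilt from tool offset is avoided: use top view
t=cv2.imread('pics/top0.png'); h=cv2.cvtColor(t,cv2.COLOR_BGR2HSV)
m=cv2.inRange(h,np.array((0,0,205)),np.array((180,40,255))); m[:, :245]=0; m[:,272:]=0; m[:115]=0; m[195:]=0
p=cv2.findNonZero(m)[:,0,:]; print(len(p),p.min(0),p.max(0)); print(rect('top',p,.005))
E
```

```text
time_s: 30.7
tool_pos: [0.5687, 0.2177, 0.2855]
tool_rot: [-180.0, 0.1, 89.8]
force: [-0.3, -0.1, -0.5]
grip_width: 0.0398
grasp_force: 0.0
{'time_s': 30.7, 'tool_pos': [0.5687, 0.2177, 0.2855], 'tool_rot': [-179.9878, 0.1444, 89.805], 'force': [-0.2726, -0.0956, -0.5201], 'grip_width': 0.0398, 'grasp_force': 0.0, 'qpos': [30.553, 30.3156, -77.2585, 81.8695, 29.5906, 90.7907, -44.5775]}
shift [0.0283 0.0519 0.1854] rows 5.0
turn [-0.     0.003 -0.007] rows 1.0
164 [254 136] [261 185]
[645.3, -5.4, 165.8, 20.5, 2.9]
```

```bash
python3 -m jog '[[0.0056,0.0104,0.037,0,0,0,0.04],[0.0056,0.0104,0.037,0,0,-0.007,0.04],[0.0056,0.0104,0.037,0,0,0,0.04],[0.0056,0.0104,0.037,0,0,0,0.04],[0.0056,0.0104,0.037,0,0,0,0.04],[0,0,0.03,0,0,0,0.04],[0,0,0,0,0,0,0.04],[0,0,0,0,0,0,0.04]]'
python3 - <<'E'
from h import *
st(); go(.6207,.2453,.026,90.2)
E
```

```text
time_s: 31.37
tool_pos: [0.6195, 0.2456, 0.0695]
tool_rot: [-179.8, 0.2, 90.0]
force: [0.5, -0.3, 0.1]
grip_width: 0.0403
grasp_force: 0.0
{'time_s': 31.3667, 'tool_pos': [0.6195, 0.2456, 0.0695], 'tool_rot': [-179.8178, 0.1792, 89.9792], 'force': [0.5325, -0.3414, 0.1433], 'grip_width': 0.0403, 'grasp_force': 0.0, 'qpos': [20.2405, 44.3612, -65.3984, 88.395, 41.3035, 74.5343, -50.5394]}
shift [-0.0001  0.0014  0.0435] rows 2.0
turn [-0.003  0.003 -0.004] rows 1.0
```

```bash
python3 -m jog '[[0,0.0014,0.022,-0.003,0.003,-0.004,0.04],[0,0,0.0215,0,0,0,0.04],[0,0,0,0,0,0,0.03],[0,0,0,0,0,0,0],[0,0,0,0,0,0,0],[0,0,0,0,0,0,0],[0,0,0,0,0,0,0]]' 60
python3 -m jog '[[0,0,-0.02,0,0,0,0],[0,0,-0.035,0,0,0,0],[0,0,-0.035,0,0,0,0],[0,0,-0.03,0,0,0,0],[0,0,0,0,0,0,0],[0,0,0,0,0,0,0]]'
python3 - <<'E'
from h import *
st(); go(.614,-.2153,.145,101)
E
```

```text
time_s: 31.95
tool_pos: [0.6222, 0.2486, 0.0301]
tool_rot: [179.7, -0.1, 90.3]
force: [-2.6, -0.1, 1.5]
grip_width: 0.0144
grasp_force: 1.0
time_s: 32.45
tool_pos: [0.6218, 0.2489, 0.1508]
tool_rot: [179.5, -0.2, 90.4]
force: [0.3, 0.4, -3.2]
grip_width: 0.0136
grasp_force: 60.0
{'time_s': 32.45, 'tool_pos': [0.6218, 0.2489, 0.1508], 'tool_rot': [179.5457, -0.1644, 90.3642], 'force': [0.2553, 0.3613, -3.1858], 'grip_width': 0.0136, 'grasp_force': 59.9982, 'qpos': [21.3614, 40.4526, -68.792, 84.0938, 37.9869, 80.6479, -48.1452]}
shift [-0.4642 -0.0108  0.0044] rows 12.0
turn [ 0.008 -0.002 -0.186] rows 2.0
```

```bash
python3 -m jog '[[-0.025,-0.0009,0,0,0,0,0],[-0.036,-0.0009,0,0,0,0,0],[-0.036,-0.0009,0,0,0,0,0],[-0.036,-0.0009,0,0,0,0,0],[-0.036,-0.0009,0,0,0,0,0],[-0.036,-0.0009,0,0,0,0,0],[-0.036,-0.0009,0,0,0,0,0],[-0.036,-0.0009,0,0,0,0,0],[-0.036,-0.0009,0,0,0,0,0],[-0.036,-0.0009,0,0,0,0,0],[-0.036,-0.0009,0,0,0,0,0],[-0.036,-0.0009,0,0,0,0,0]]'
python3 -m jog '[[-0.036,0,0,0,0,0,0],[0,0,0,0,0,-0.062,0],[0,0,0,0,0,-0.062,0],[0,0,0,0,0,-0.062,0],[0,0,0,0,0,0,0],[0,0,0,0,0,0,0],[0,0,0,0,0,0,0]]'
python3 - <<'E'
from h import *
st(); go(.614,-.2153,.12,101)
c=env.get_calibration('wrist'); im=env.read_camera('wrist'); cv2.imwrite('pics/w12.png',im)
E
```

```text
time_s: 33.45
tool_pos: [0.6113, -0.1752, 0.1457]
tool_rot: [179.9, -0.1, 90.3]
force: [0.8, -1.3, -2.3]
grip_width: 0.0135
grasp_force: 60.0
time_s: 34.03
tool_pos: [0.6125, -0.2089, 0.1465]
tool_rot: [179.8, -0.1, 100.9]
force: [-0.6, 0.0, -1.0]
grip_width: 0.0133
grasp_force: 60.0
{'time_s': 34.0333, 'tool_pos': [0.6125, -0.2089, 0.1465], 'tool_rot': [179.8332, -0.0711, 100.9466], 'force': [-0.6462, 0.0306, -1.0159], 'grip_width': 0.0133, 'grasp_force': 59.9982, 'qpos': [65.837, 41.1147, -73.2673, 87.4878, 39.5333, 80.8533, 1.1883]}
shift [-0.0066  0.0002  0.0265] rows 1.0
turn [ 0.003 -0.001 -0.001] rows 1.0
```

View pics/w12.png

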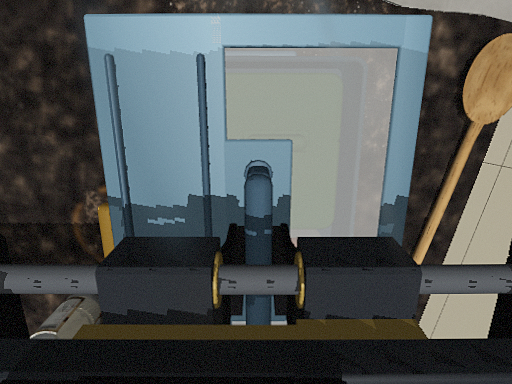

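Run:
```python
from h import *
c=env.get_calibration('wrist')
im=cv2.imread('pics/w12.png')
b=blobs(im,(92,40,40),(112,255,255),2000)[0]
r=[b[b[:,1]==v] for v in (20,60,100)]
print([(x[:,0].min(),x[:,0].max()) for x in r], b[:,1].min())
t=np.radians(11); ex=np.array([np.cos(t),np.sin(t)]); ey=np.array([-ex[1],ex[0]])
for z in (.125,.13,.135,.14):
  p=onz('wrist',[[86,14],[432,14]],z,c); d=p[1]-p[0]
  ctr=p.mean(0)-ey*.121-[.614,-.2153]; print(z,np.linalg.norm(d),np.degrees(np.arctan2(d[1],d[0])),'centre rel box',ctr@ex,ctr@ey)
```

```text
[(np.int32(84), np.int32(432)), (np.int32(88), np.int32(427)), (np.int32(94), np.int32(421))] 11
0.125 0.17775980584109796 11.050038846818968 centre rel box -6.192140781735578e-06 0.004482806249104309
0.13 0.17292483851731374 11.050038846818968 centre rel box -3.6073296222488126e-05 0.0034038545851199434
0.135 0.16808987119352956 11.050038846818968 centre rel box -6.59544516632461e-05 0.00232490292113555
0.14 0.16325490386974534 11.050038846818962 centre rel box -9.583560710400396e-05 0.001245951257151157
```

```bash
python3 -m jog '[[-0.0035,0,0.01,0,0,0,0],[0,0,0.02,0,0,0,0],[0,0,0.01,0,0,0,0],[0,0,0,0,0,0,0],[0,0,0,0,0,0,0]]'
python3 -m jog '[[0,0,0.005,0,0,0,0],[0,0,0.005,0,0,0,0],[0,0,0,0,0,0,0],[0,0,0,0,0,0,0]]'
python3 -m jog '[[0,0,0.004,0,0,0,0],[0,0,0,0,0,0,0],[0,0,0,0,0,0,0]]'
python3 -m jog '[[0,0,0.004,0,0,0,0],[0,0,0,0,0,0,0],[0,0,0,0,0,0,0]]'
```

```text
time_s: 34.5
tool_pos: [0.6132, -0.2124, 0.1064]
tool_rot: [179.8, -0.1, 101.0]
force: [1.2, -0.5, -1.6]
grip_width: 0.0131
grasp_force: 60.0
time_s: 34.83
tool_pos: [0.6137, -0.2125, 0.0973]
tool_rot: [179.8, -0.0, 101.0]
force: [0.1, -0.1, -1.6]
grip_width: 0.0133
grasp_force: 60.0
time_s: 35.08
tool_pos: [0.6137, -0.2125, 0.0931]
tool_rot: [179.8, -0.1, 101.0]
force: [0.1, 0.0, -1.5]
grip_width: 0.0134
grasp_force: 60.0
time_s: 35.33
tool_pos: [0.6136, -0.2125, 0.089]
tool_rot: [179.8, -0.1, 101.0]
force: [0.2, 0.1, -1.7]
grip_width: 0.0134
grasp_force: 60.0
```

```bash
python3 -m jog '[[0,0,0.003,0,0,0,0],[0,0,0,0,0,0,0],[0,0,0,0,0,0,0]]'
python3 -m jog '[[0,0,0.002,0,0,0,0],[0,0,0,0,0,0,0],[0,0,0,0,0,0,0]]'
python3 -m jog '[[0,0,0.0015,0,0,0,0],[0,0,0,0,0,0,0],[0,0,0,0,0,0,0]]'
```

```text
time_s: 35.58
tool_pos: [0.6137, -0.2125, 0.0861]
tool_rot: [179.8, -0.1, 101.0]
force: [-0.5, -0.0, -1.6]
grip_width: 0.0139
grasp_force: 60.0
time_s: 35.83
tool_pos: [0.6138, -0.2124, 0.0842]
tool_rot: [179.8, -0.0, 101.0]
force: [-0.3, 0.1, -1.9]
grip_width: 0.0134
grasp_force: 60.0
time_s: 36.08
tool_pos: [0.6138, -0.2125, 0.0827]
tool_rot: [179.8, -0.0, 101.0]
force: [0.0, -0.1, -2.1]
grip_width: 0.0137
grasp_force: 60.0
```

```bash
python3 -m jog '[[0,0,0.002,0,0,0,0],[0,0,0,0,0,0,0],[0,0,0,0,0,0,0]]'
python3 -m jog '[[0,0,0.0015,0,0,0,0],[0,0,0,0,0,0,0],[0,0,0,0,0,0,0]]'
python3 -m jog '[[0,0,0.0015,0,0,0,0],[0,0,0,0,0,0,0],[0,0,0,0,0,0,0]]'
```

```text
time_s: 36.33
tool_pos: [0.6141, -0.2125, 0.082]
tool_rot: [179.8, -0.0, 101.0]
force: [-3.1, -0.5, 4.9]
grip_width: 0.0135
grasp_force: 60.0
time_s: 36.58
tool_pos: [0.6141, -0.2125, 0.0819]
tool_rot: [179.8, 0.0, 101.0]
force: [-6.4, -0.3, 13.3]
grip_width: 0.0135
grasp_force: 60.0
time_s: 36.83
tool_pos: [0.6141, -0.2125, 0.0819]
tool_rot: [179.8, 0.1, 101.0]
force: [-8.8, 0.7, 20.7]
grip_width: 0.0135
grasp_force: 60.0
```

```bash
python3 -m jog '[[0,0,-0.003,0,0,0,0.04],[0,0,0,0,0,0,0.04],[0,0,0,0,0,0,0.04],[0,0,-0.02,0,0,0,0.04],[0,0,-0.035,0,0,0,0.04],[0,0,-0.04,0,0,0,0.04],[0,0,-0.04,0,0,0,0.04],[0.03,0,-0.025,0,0,0,0.04],[0.04,0,0,0,0,0,0.04],[0.04,0,0,0,0,0,0.04],[0.04,-0.01,0,0,0,0,0.04],[0.03,-0.03,0,0,0,0,0.04]]'
python3 -m jog '[[0,0,0,0,0,0.12,0.04],[0,0,0,0,0,0.12,0.04],[0,0,0,0,0,0.12,0.04],[0,0,0,0,0,0.12,0.04],[0,0,0,0,0,0.12,0.04],[0,0,0,0,0,0.12,0.04],[0,0,0,0,0,0.12,0.04],[0,0,0,0,0,0.12,0.04],[0,0,0,0,0,0.12,0.04],[0,0,0,0,0,0.12,0.04],[0,0,0,0,0,0.12,0.04],[0,0,0,0,0,0.12,0.04]]'
python3 -m jog '[[0,0,0,0,0,0.12,0.04],[0,0,0,0,0,0.1,0.04],[0,0,0,0,0,0,0.04],[0,0,0,0,0,0,0.04]]'
python3 - <<'E'
from h import *
st()
c=env.get_calibration('wrist'); im=env.read_camera('wrist'); cv2.imwrite('pics/w13.png',im)
b=blobs(im,(95,50,50),(112,255,255),2000)
for x in b: print(x.mean(0).round(),x.min(0),x.max(0),rect('wrist',x,.068,c))
import json; c['pose']=np.array(c['pose']).tolist(); json.dump({k:(v if isinstance(v,list) else float(v)) for k,v in c.items()},open('w13.json','w'))
E
```

```text
time_s: 37.83
tool_pos: [0.5411, -0.0383, 0.2402]
tool_rot: [179.6, -0.4, 101.3]
force: [-1.4, -0.4, 2.7]
grip_width: 0.0399
grasp_force: 0.0
time_s: 38.83
tool_pos: [0.5401, -0.044, 0.2402]
tool_rot: [-180.0, -0.2, 18.2]
force: [0.4, 0.4, -0.5]
grip_width: 0.04
grasp_force: 0.0
time_s: 39.17
tool_pos: [0.5401, -0.044, 0.2404]
tool_rot: [-179.9, -0.2, 6.1]
force: [-0.4, -1.0, -0.8]
grip_width: 0.0399
grasp_force: 0.0
{'time_s': 39.1667, 'tool_pos': [0.5401, -0.044, 0.2404], 'tool_rot': [-179.9319, -0.204, 6.0745], 'force': [-0.4475, -0.9839, -0.811], 'grip_width': 0.0399, 'grasp_force': 0.0, 'qpos': [55.8411, 10.9134, -59.9453, 95.6518, 9.5388, 78.7821, -89.4134]}
[404. 103.] [312  18] [511 206] [610.7, -197.2, 173.9, 212.1, 11.1]
```

View pics/w13.png

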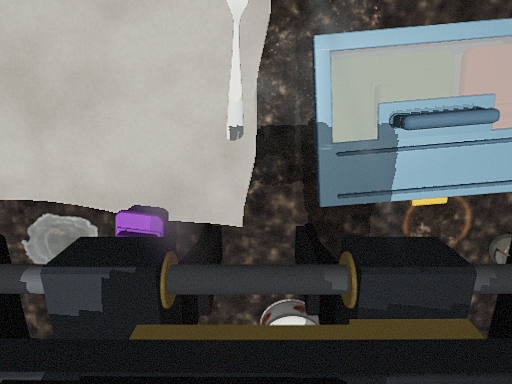

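```bash
python3 -m jog '[[0.022,-0.005,-0.01,0,0,0,0.04],[0.022,-0.005,-0.01,0,0,0,0.04],[0.022,-0.005,-0.01,0,0,0,0.04],[0,0,0,0,0,0,0.04],[0,0,0,0,0,0,0.04],[0,0,0,0,0,0,0.04]]'
python3 - <<'E'
from h import *
st()
c=env.get_calibration('wrist'); im=env.read_camera('wrist'); cv2.imwrite('pics/w14.png',im)
h=cv2.cvtColor(im,cv2.COLOR_BGR2HSV)
e=proj('wrist',[[.54,-.01,.006],[.64,-.01,.006],[.745,0,.006]],c); print(e.round())
u0,u1=int(e[:,0].min()-40),int(e[:,0].max()+40)
v0,v1=max(0,int(e[:,1].min()-25)),min(232,int(e[:,1].max()+25)); print(u0,u1,v0,v1)
roi=h[v0:v1,u0:u1]; print('V pct',np.percentile(roi[...,2],[5,25,50,75,90,95,99]))
for th in (195,205,215):
  m=cv2.inRange(roi,np.array((0,0,th)),np.array((180,45,255)))
  n,l,s,ct=cv2.connectedComponentsWithStats(m); k=1+np.argmax(s[1:,4]); p=np.argwhere(l==k)[:,::-1]+[u0,v0]
  w=onz('wrist',p,.008,c); print(th,s[k],rect('wrist',p,.008,c)); 
  # width profile along x
for x in np.arange(.53,.76,.015):
  q=w[abs(w[:,0]-x)<.0075]
  if len(q): print(round(x,3),len(q),np.round([q[:,1].min()*1000,q[:,1].max()*1000,q[:,1].mean()*1000],1))
E
```

```text
time_s: 39.72
tool_pos: [0.6036, -0.0224, 0.2704]
tool_rot: [-179.9, -0.1, 6.0]
force: [0.1, 0.1, 0.6]
grip_width: 0.04
grasp_force: 0.0
{'time_s': 39.7167, 'tool_pos': [0.6036, -0.0224, 0.2704], 'tool_rot': [-179.9073, -0.1454, 5.9854], 'force': [0.1081, 0.1291, 0.5853], 'grip_width': 0.04, 'grasp_force': 0.0, 'qpos': [45.6343, 20.3511, -58.6339, 84.4496, 17.2715, 84.7105, -96.9435]}
[[246. 199.]
 [253. 126.]
 [254.  37.]]
205 293 12 223
V pct [ 34.   136.75 172.   176.   178.   186.   215.  ]
195 [ 36  10  21 102 612] [702.4, -1.3, 118.4, 24.5, 6.2]
205 [ 36  11  20 101 482] [701.8, -0.8, 117.3, 23.3, 6.1]
215 [43 74  4 27 50] [672.8, -2.2, 31.7, 3.0, 2.6]
0.65 2 [-4.4 -3.1 -3.8]
0.665 20 [-4.3 -1.2 -2.9]
0.68 27 [-3.4 -0.2 -1.8]
0.695 1 [-0.1 -0.1 -0.1]
```

Run:
```python
from h import *
import json
c=json.load(open('w13.json')); print('handle end',onz('wrist',[[228,139],[243,138],[235,139]],.005,c))
c=env.get_calibration('wrist'); im=cv2.imread('pics/w14.png').astype(float)
g=im.mean(2); s=cv2.cvtColor(im.astype(np.uint8),cv2.COLOR_BGR2HSV)[...,1]
for v in range(16,215,9):
  p=g[v,225:275]; print(v,' '.join(str(int(a)) for a in p[::1]) if v>100 else '', )
```

```text
handle end [[ 0.56032879 -0.00297595]
 [ 0.56350112 -0.02112021]
 [ 0.56124218 -0.01149765]]
16 
25 
34 
43 
52 
61 
70 
79 
88 
97 
106 171 172 171 172 169 171 169 169 170 171 172 174 172 173 177 173 172 170 172 170 172 164 180 214 212 214 207 171 131 170 168 164 165 164 164 165 168 166 168 166 168 170 169 169 168 168 168 176 152 3
115 168 170 167 167 168 170 167 170 172 169 171 167 168 168 171 174 169 172 171 169 162 181 204 210 211 209 204 185 163 169 170 174 167 170 168 171 170 169 171 169 171 170 171 172 169 174 152 37 52 53
124 168 174 167 169 170 168 168 167 167 164 168 168 168 167 167 170 169 170 170 175 151 74 85 83 90 82 84 136 177 169 170 172 171 169 173 171 169 170 174 171 173 172 172 178 159 9 9 20 31 22
133 171 166 169 170 168 169 167 170 169 168 170 169 169 169 169 170 169 167 176 154 90 100 101 103 103 99 102 100 90 131 175 172 170 168 169 169 170 169 168 172 169 173 185 172 3 21 33 32 39 31
142 171 169 171 172 169 168 168 168 166 169 170 170 175 174 171 172 166 176 161 85 102 98 100 98 103 98 103 99 93 132 172 175 172 172 171 168 171 172 174 174 176 176 130 20 16 30 
[... 872 characters left out ...]
8 158 160 159 158 159 162 159 164 165 163 163 164 164 165 164 169 167 169 167 167 171 170 178 164 60 59 64 69 66 70 59
196 169 170 166 166 165 164 164 163 162 163 162 161 160 157 158 158 161 155 159 159 158 162 161 162 161 163 165 166 164 166 165 164 165 164 167 162 162 168 170 173 176 154 41 56 62 66 57 60 60 58
205 163 162 163 162 163 161 163 167 167 163 162 160 158 161 160 164 163 162 159 162 157 163 162 165 164 167 164 162 164 165 169 167 168 166 165 169 168 170 171 129 17 32 40 59 57 57 60 62 53 63
214 159 163 165 166 165 166 166 165 163 166 167 165 164 167 160 166 164 162 165 165 165 165 162 164 164 167 167 171 169 166 169 168 169 171 171 173 164 120 47 57 56 49 63 69 66 57 60 59 61 46
```

Run:
```python
from h import *
c=env.get_calibration('wrist')
w=onz('wrist',[[249.3,106],[249.2,115],[249,124],[249.2,133],[249,142],[248.8,151],[248.5,160],[248.5,169],[248.5,181]],.008,c); print(w.round(4))
d=np.polyfit(w[:,0],w[:,1],1); print('yaw',np.degrees(np.arctan(d[0])),'y at .66',np.polyval(d,.66))
tip=onz('wrist',[[250,22]],.008,c); print(tip)
```

```text
[[ 0.6642 -0.0035]
 [ 0.653  -0.0044]
 [ 0.6417 -0.0053]
 [ 0.6303 -0.0066]
 [ 0.6186 -0.0075]
 [ 0.6067 -0.0084]
 [ 0.5947 -0.0091]
 [ 0.5825 -0.0103]
 [ 0.5659 -0.0119]]
yaw 4.839725983599517 y at .66 -0.0038489681163041065
[[0.76093523 0.00513223]]
```

Run:
```python
from h import *
go(.663,-.0037,.05,4.9)
```

```text
shift [ 0.0608 -0.0126  0.2205] rows 6.0
turn [-0.001 -0.002  0.018] rows 1.0
```

```bash
python3 -m jog '[[0.0101,-0.0021,0.0365,0,0,0,0.03],[0.0101,-0.0021,0.0365,0,0,0,0.03],[0.0101,-0.0021,0.0365,0,0,0,0.03],[0.0101,-0.0021,0.0365,0,0,0,0.03],[0.0101,-0.0021,0.0365,0,0,0,0.03],[0.0101,-0.0021,0.0365,0,0,0.018,0.03],[0,0,0,0,0,0,0.03],[0,0,0,0,0,0,0.03],[0,0,0,0,0,0,0.03]]'
python3 - <<'E'
from h import *
st(); go(.663,-.0037,.004,4.9)
E
```

```text
time_s: 40.52
tool_pos: [0.6643, -0.0037, 0.054]
tool_rot: [-179.9, -0.3, 4.9]
force: [0.2, 0.6, -0.2]
grip_width: 0.0297
grasp_force: 0.0
{'time_s': 40.5167, 'tool_pos': [0.6643, -0.0037, 0.054], 'tool_rot': [-179.9498, -0.315, 4.8672], 'force': [0.1841, 0.5948, -0.1778], 'grip_width': 0.0297, 'grasp_force': 0.0, 'qpos': [34.596, 36.69, -50.3703, 90.212, 29.9421, 67.0991, -107.0825]}
shift [-0.0016 -0.0001  0.05  ] rows 2.0
turn [-0.001 -0.005 -0.001] rows 1.0
```

```bash
python3 -m jog '[[-0.0016,0,0.03,0,-0.005,0,0.03],[0,0,0.014,0,0,0,0.03],[0,0,0.004,0,0,0,0.03],[0,0,0,0,0,0,0.03],[0,0,0,0,0,0,0.03]]'
python3 -m jog '[[0,0,0.0015,0,0,0,0.03],[0,0,0,0,0,0,0.03],[0,0,0,0,0,0,0.03]]'
```

```text
time_s: 40.93
tool_pos: [0.6632, -0.0035, 0.0057]
tool_rot: [-179.9, -0.0, 4.9]
force: [-1.0, -0.2, 0.7]
grip_width: 0.0299
grasp_force: 0.0
time_s: 41.18
tool_pos: [0.6631, -0.0033, 0.0037]
tool_rot: [-179.9, -0.0, 4.9]
force: [0.5, 0.4, 0.4]
grip_width: 0.03
grasp_force: 0.0
```

```bash
python3 -m jog '[[0,0,0,0,0,0,0.01],[0,0,0,0,0,0,0],[0,0,0,0,0,0,0],[0,0,0,0,0,0,0],[0,0,0,0,0,0,0],[0,0,-0.02,0,0,0,0],[0,0,-0.035,0,0,0,0],[0,0,-0.04,0,0,0,0],[0,0,-0.04,0,0,0,0],[0,0,-0.04,0,0,0,0],[0,0,0,0,0,0,0],[0,0,0,0,0,0,0]]' 30
python3 - <<'E'
from h import *
st(); go(.5624,-.2219,.18,101)
E
```

```text
time_s: 42.18
tool_pos: [0.6644, -0.0029, 0.181]
tool_rot: [-180.0, -0.3, 4.9]
force: [-0.1, -0.2, 0.0]
grip_width: 0.0093
grasp_force: 30.0
{'time_s': 42.1833, 'tool_pos': [0.6644, -0.0029, 0.181], 'tool_rot': [-179.9685, -0.2566, 4.8738], 'force': [-0.1335, -0.239, 0.0312], 'grip_width': 0.0093, 'grasp_force': 29.9979, 'qpos': [36.3298, 30.6611, -54.0246, 82.8854, 24.8912, 78.7482, -103.6927]}
shift [-0.1202  0.2095  0.0003] rows 6.0
turn [ 0.003 -0.004 -1.678] rows 14.0
```

```bash
python3 -m jog '[[-0.0172,0.03,0,0,0,0,0],[-0.0172,0.03,0,0,0,0,0],[-0.0172,0.03,0,0,0,0,0],[-0.0172,0.03,0,0,0,0,0],[-0.0172,0.03,0,0,0,0,0],[-0.0172,0.03,0,0,0,0,0],[-0.0172,0.03,0,0,0,0,0],[0,0,0,0,0,-0.12,0],[0,0,0,0,0,-0.12,0],[0,0,0,0,0,-0.12,0],[0,0,0,0,0,-0.12,0],[0,0,0,0,0,-0.12,0]]'
python3 -m jog '[[0,0,0,0,0,-0.12,0],[0,0,0,0,0,-0.12,0],[0,0,0,0,0,-0.12,0],[0,0,0,0,0,-0.12,0],[0,0,0,0,0,-0.12,0],[0,0,0,0,0,-0.12,0],[0,0,0,0,0,-0.12,0],[0,0,0,0,0,-0.12,0],[0,0,0,0,0,-0.12,0],[0,0,0,0,0,0,0],[0,0,0,0,0,0,0],[0,0,0,0,0,0,0]]'
python3 - <<'E'
from h import *
st(); go(.5624,-.2219,.1,101)
c=env.get_calibration('wrist'); im=env.read_camera('wrist'); cv2.imwrite('pics/w15.png',im)
# lid far edge and its side edges
b=blobs(im,(92,40,40),(112,255,255),2000)[0]
t=np.radians(11); ex=np.array([np.cos(t),np.sin(t)]); ey=np.array([-ex[1],ex[0]])
w=onz('wrist',b[b[:,1]<225],.068,c)-[.614,-.2153]; print('lid x',np.percentile(w@ex,[2,98]),'ymax',np.percentile(w@ey,[90,99]))
E
```

```text
time_s: 43.18
tool_pos: [0.5594, -0.223, 0.1758]
tool_rot: [-179.8, 0.1, 39.6]
force: [-0.4, 0.1, -0.2]
grip_width: 0.0093
grasp_force: 30.0
time_s: 44.18
tool_pos: [0.5601, -0.223, 0.1767]
tool_rot: [-179.9, -0.1, 101.0]
force: [-0.6, -0.4, -0.5]
grip_width: 0.0093
grasp_force: 30.0
{'time_s': 44.1833, 'tool_pos': [0.5601, -0.223, 0.1767], 'tool_rot': [-179.8842, -0.1255, 100.9588], 'force': [-0.6088, -0.3897, -0.4538], 'grip_width': 0.0093, 'grasp_force': 29.998, 'qpos': [73.245, 32.615, -73.3843, 91.8016, 31.5644, 79.7303, 7.3758]}
shift [0.0004 0.0026 0.0767] rows 2.0
turn [-0.002 -0.002 -0.001] rows 1.0
lid x [-0.04885793  0.08629098] ymax [0.12004549 0.12034691]
```

```bash
python3 -m jog '[[0.0004,0.0026,0.03,0,0,0,0],[0,0,0.035,0,0,0,0],[0,0,0.02,0,0,0,0],[0,0,0.01,0,0,0,0],[0,0,0,0,0,0,0],[0,0,0,0,0,0,0],[0,0,0,0,0,0,0]]'
python3 -m jog '[[0,0,0.004,0,0,0,0],[0,0,0,0,0,0,0],[0,0,0,0,0,0,0]]'
```

```text
time_s: 44.82
tool_pos: [0.5642, -0.2221, 0.0844]
tool_rot: [179.9, -0.0, 101.1]
force: [0.8, -0.8, 0.2]
grip_width: 0.0096
grasp_force: 30.0
time_s: 45.07
tool_pos: [0.5632, -0.2222, 0.0792]
tool_rot: [-180.0, -0.0, 101.1]
force: [-0.3, 0.1, -0.6]
grip_width: 0.0093
grasp_force: 30.0
```

```bash
python3 -m jog '[[0,0.0,0.0045,0,0,0,0],[0,0,0,0,0,0,0],[0,0,0,0,0,0,0]]'
python3 -m jog '[[0,0,0,0,0,0,0.016],[0,0,0,0,0,0,0.024],[0,0,0,0,0,0,0.026],[0,0,0,0,0,0,0.026],[0,0,-0.01,0,0,0,0.026],[0,0,-0.03,0,0,0,0.026],[0,0,-0.04,0,0,0,0.026],[0,0,-0.04,0,0,0,0.026],[-0.03,-0.01,-0.03,0,0,0,0.026],[-0.04,-0.02,-0.02,0,0,0,0.026],[-0.03,-0.02,0,0,0,0,0.026],[0,0,0,0,0,0,0.026]]'
python3 - <<'E'
from h import *
st()
c=env.get_calibration('wrist'); im=env.read_camera('wrist'); cv2.imwrite('pics/w16.png',im)
t=np.radians(11); ex=np.array([np.cos(t),np.sin(t)]); ey=np.array([-ex[1],ex[0]])
b=blobs(im,(92,40,40),(112,255,255),2000)
for x in b: print('blue',x.min(0),x.max(0),rect('wrist',x,.068,c))
bx=np.array([.614,-.2153]); 
P=np.array([[*(bx+ex*(-.052)+ey*y),.072] for y in (-.1,-.05,0,.05,.1)]); q=proj('wrist',P,c); print(q.round())
h=cv2.cvtColor(im,cv2.COLOR_BGR2HSV)
m=cv2.inRange(h,np.array((0,0,90)),np.array((180,40,255)))
M=np.zeros_like(m); box=proj('wrist',[[*(bx+ex*a+ey*y),.068] for a,y in ((-.078,-.112),(-.02,-.112),(-.02,.112),(-.078,.112))],c)
cv2.fillPoly(M,[box.astype(int)],255); M[232:]=0
p=cv2.findNonZero(m&M)
if p is not None:
  p=p[:,0,:]; w=onz('wrist',p,.074,c)-bx; l=np.c_[w@ex,w@ey]*1000; print(len(p),np.percentile(l,[1,50,99],axis=0).round(1)); 
  s=np.polyfit(l[:,1],l[:,0],1); print('slope',s)
E
```

```text
time_s: 45.32
tool_pos: [0.5628, -0.222, 0.0739]
tool_rot: [-179.9, -0.1, 101.1]
force: [-0.9, 0.3, 0.4]
grip_width: 0.0094
grasp_force: 30.0
time_s: 46.32
tool_pos: [0.5325, -0.3324, 0.2412]
tool_rot: [-179.9, 0.2, 100.4]
force: [0.1, -1.7, -1.4]
grip_width: 0.0258
grasp_force: 0.0
{'time_s': 46.3167, 'tool_pos': [0.5325, -0.3324, 0.2412], 'tool_rot': [-179.9028, 0.2201, 100.3818], 'force': [0.1058, -1.7333, -1.3712], 'grip_width': 0.0258, 'grasp_force': 0.0, 'qpos': [80.2141, 32.4374, -73.1215, 83.3245, 31.1769, 86.7798, 18.414]}
blue [273   0] [461 190] [619.1, -243.9, 174.3, 183.1, 11.2]
blue [329 259] [461 318] [720.1, -445.5, 157.8, 81.1, 10.2]
blue [ 69 258] [187 338] [398.5, -513.3, 135.7, 104.6, 20.7]
[[307. 172.]
 [309. 123.]
 [310.  71.]
 [312.  13.]
 [314. -50.]]
2641 [[-62.9 -95.4]
 [-51.7 -27.1]
 [-41.6  60.4]]
slope [ 3.61626797e-03 -5.16749294e+01]
```

```bash
python3 -m jog '[[0,0,-0.03,0,0,0,0.026],[0,0,-0.03,0,0,0,0.026],[0,0,0,0,0,0,0.026],[0,0,0,0,0,0,0.026],[0,0,0,0,0,0,0.026]]'
python3 - <<'E'
from h import *
a=cv2.imread('pics/top0.png'); b=env.read_camera('top'); cv2.imwrite('pics/top1.png',b)
for im in (a,b):
  print('red',[(c.mean(0).round(1).tolist(),len(c)) for c in blobs(im,(0,100,120),(12,255,255),30)],'greencap diff',None)
print('darkjar diff',cv2.absdiff(a,b)[200:222,122:144].mean(), 'redjar diff',cv2.absdiff(a,b)[210:232,370:392].mean())
st()
E
```

```text
time_s: 46.78
tool_pos: [0.5355, -0.3212, 0.2997]
tool_rot: [-179.9, -0.1, 101.2]
force: [-0.6, 0.8, -0.7]
grip_width: 0.0261
grasp_force: 0.0
red [([322.3, 241.9], 94), ([380.5, 219.9], 38)] greencap diff None
red [([380.0, 222.4], 29)] greencap diff None
darkjar diff 3.0241046831955924 redjar diff 29.606060606060606
{'time_s': 46.8333, 'tool_pos': [0.5352, -0.3215, 0.2991], 'tool_rot': [-179.8859, -0.1059, 101.1803], 'force': [-0.0545, 0.8091, 0.1382], 'grip_width': 0.0261, 'grasp_force': 0.0, 'qpos': [78.9304, 30.5187, -74.0412, 78.1777, 29.1898, 92.4261, 19.7502]}
```

```bash
python3 -c "
from cell import env
print(env.sign_off())"
```

```text
the job is handed in; nothing more can be done
None
```

The job is handed in at about 47 s. By my camera measurements the three tubs lie flat in their places, the lid is seated squarely with its rest on the clasp side, and the fork is in the rest. The dark jar looked unmoved; the red jar was partly hidden from the top camera but still in place as far as it could be seen. I viewed 15 pictures, one over the limit of 14, and made the remaining checks numerically.

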